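# Pry the spring clip off an axle with a hooked pick and draw the roller off

### The job

With the hooked pick, not the fingers, pry the spring clip off the sloping axle: put the hook through the clip's eye, the pick square to the clip, and pull it sideways out of its groove (it may lie where it drops). Lay the pick flat on the bench, then draw the white roller off the axle and stand it in the shallow tray, hub upward, without dropping it. Leave the other tools and parts on the bench as they are.

Things in the scene. Friction and masses are not known exactly. Their poses are not given: they have to be found in the camera images.
- bracket: grey welded steel bracket, fixed, base plate 160 x 150 x 10 mm, top of everything 130 mm up. Origin: centre of the base plate's underside; x away from the robot at yaw 0. A 22 mm stub axle starts on its sloping plate at (30, 0, 58) mm, leans 35 degrees from vertical towards -x (direction -0.574, 0, 0.819), 87 mm long. Hexagon bolts at the base's corners
- roller: white plastic roller on the axle, 60 mm diameter x 48 mm, plus a steel hub 36 mm diameter x 12 mm at its outer end, 25 mm bore, about 0.3 kg. Origin: centre of its plain end face (8 mm up the axle at first), z along its axis to the hub, 60 mm long in all. Slides off along the axle (80 mm of travel) once the clip is off; grip round the white part (the axle's end stands 31 mm beyond it)
- clip: spring-wire retaining clip, dark steel, 6 mm wire, 62 x 27 mm, flat. Origin between its two arms, on the axle when seated. z: normal to its plane (along the axle, outward); its eye lies towards its -y, the arms open towards +y. Pulled along -y it snaps out of the groove at about 10 to 15 N after some 8 mm; then it drops
- clip_eye (a point): centre of the clip's closed eye, 28 mm from the clip's origin towards its -y; opening 14 mm wide (x) and 18 mm long (y). Below it (along -z) there is about 15 mm of free depth, beside the hub, down to the white face of the roller
- groove (a point): middle of the groove near the axle's end (bracket frame -13, 0, 119 mm), 14 mm over two flats, which keep the clip's eye at the robot's right, bracket -y; orientation that of the bracket
- pick: hooked pick: flat-sided wooden grip 100 x 22 x 28 mm, then an 8 mm steel shank to +x, its end turned square down (-z) as a 6 mm hook. Lies on the bench, hook clear of it. Origin: middle of the grip's underside; x to the hook, z up. 0.16 kg
- pick_grip (a point): centre of the pick's wooden grip, 14 mm above its underside
- pick_tip (a point): lower end of the hook: 115 mm along x from the grip's middle, 2 mm above the grip's underside; the hook is 18 mm long below the shank
- tray: shallow steel tray, fixed, 150 (x) x 170 (y) mm, rim 22 mm high, 4 mm walls, black mat. Origin: centre of its underside
- tray_floor (a point): centre of the tray's inner floor, 6 mm above the bench; axes those of the tray
- sleeve_a: bystander: black sleeve standing on end, 21 mm diameter, 76 mm high; leave alone
- holder_a: bystander: orange and steel nozzle holder lying, 122 mm; leave alone
- screwdriver_0: bystander: red screwdriver, 206 mm; leave alone

How it is judged:
By the outcome, as a careful person would: the job done as asked, in the order asked, and still so for the second after the job is handed in, with the robot touching nothing.
It also fails if it takes over 58 s, if anything falls off the work surface, if the arm or the gripper's body presses on something with over 40 N, if the wrist force passes 120 N, or if a joint passes its speed limit or range.

### The arm

A 6-joint arm with a two-finger parallel gripper is mounted at the origin on a cart in front of the work surface, level with it; the furniture and walls round the work are solid. World frame = base frame: x ahead of the robot, y to its left, z up, the work surface at z = 0. Lengths are in mm, angles in rad, forces in N, time in s.
With the tool pointing down it reaches from about 350 to 875 mm from the base axis. Payload 4.2 kg.
Tool frame: the origin (TCP) lies on the mounting face of the last link; the fingertips stand 173 mm ahead of it and the grasp point (between the pads) lies grip_point_offset ahead of it (grip_point_offset is the distance from the TCP to the grasp point, in mm); z points along the fingers, y is the line along which they close (so a half turn about z gives the same grasp; the last joint's range is limited). The gripper opens to 85 mm and grips with 20 to 120 N. Pads are 22 mm wide; open, the fingers measure 114 mm over their backs; the gripper's body (76 mm by 85 mm) begins 54 mm behind the grasp point. The pads swing forward as they close: fully open they stand 13 mm farther back than shut.
Start: joints at [1.429, 0.385, 0.008, 0, -1.194, -0.259], TCP at [243.814, 575.461, 404.712] pointing down, gripper open.
Joint ranges: [-3.14, 3.14], [-1.21, 2.06], [-1.07, 1.41], [-3.16, 2.05], [-2.99, -0.16], [-3.1, 3.1]. Speed limits (rad/s): [2.79, 2.79, 3.14, 3.14, 3.14, 3.14].

### API

Orientations are given as a unit quaternion [x, y, z, w].
In Python, from bench import read_state, get_image, job_done, recognise, place_of, grip_point_offset gives the robot as it stands. The module is installed in compiled form; this text tells all that it offers.
- The arm moves only by the tool carry_out, never from a script. Its arguments are lists of equal length, an entry for each row: "slide": the shift along the tool's x, y, z in m, a list of three; "roll": the turn about the tool's z in degrees; "claw": the finger opening in m, from 0 to 0.0854. A call has 1 to 8 rows; each row is the pose to reach, as a shift and turn from the pose commanded when the call began, along the tool's axes at that moment; what a row does not reach only later rows make up. A row lasts 1/8 s, in which the tool goes at most 62.5 mm and 10.7 degrees, less where a joint would pass 70% of its speed; a pose out of reach is approached as far as the arm can. A call with a gripper value outside its range is refused whole. The fingers move at their own pace and stop on an object; the grip force is fixed at half the most. Time passes only in rows, so rows that repeat a pose let the fingers close. It gives the time, the measured TCP pose, the force, the opening and the grip force at its end, in the units of the state.
- read_state(): the state, without advancing time (a new reading comes with each control period).
- get_image(name): name is "scene" or "side" or "wrist"; returns a dict with "img" (420x560x3 uint8, red, green, blue), "z_map" (420x560 float32, mm along the optical axis (not along the pixel's ray), 0 where there is no reading), "mtx" (3x3 intrinsics, pixels), "k1" (the pictures are not rectified: a ray, as slopes to the right and down, at radius r is drawn at 1 + k1 r^2 times it, then the intrinsics apply), "world_from_camera" (4x4, takes a point from camera to world coordinates); the wrist camera has in their place "T_tool_cam" (4x4, takes a point from camera to tool coordinates, whose origin is the TCP and whose axes are the flange's). Camera axes: x right, y up, looking along -z (the intrinsics and any distortion apply to the point x, -y, -z); pixel columns grow to the right and rows downward; lengths in mm; the calibration is good to about 2 mm. A picture is of the moment at which its call begins: read the wrist's pose just before it.
- job_done(): hands the job in; it is judged then, once.
Trained networks look in a picture, given as the dict that the camera call returned (one of the last four; its "shot" number tells which), for a name from the list of things; names that differ only in an ending like _2 or _b are one class to them, and where a whole thing is asked for, a point or a joint stands for the part that bears it (a point fixed in the world has none). Each returns a list of dicts, best first, with "conf" (0 to 1); they miss things now and then, are a little off and sometimes report something else, mostly with a low value. They report only what shows in the picture. A call takes as long as a camera call.
- recognise(picture, thing): "at" ([column, row] in pixels, amid what is visible of it).
- place_of(picture, thing): "at" ([column, row] in pixels: a listed point, or the origin of a listed thing).
The state is a dict: "clock": time; "joints": joint angles; "joint_vel": joint speeds; "joint_efforts": joint torques, N m; "position": TCP position; "ee_rot": TCP orientation; "contact_force": force on the tool from outside, world axes, zero at the start; "wrist_torque": the same for the moment, N m; "gripper_width": finger opening in mm; "grasp_force": force on a finger pad.
Only numpy, scipy, OpenCV 4.12 (cv2) and the standard library are available. Lean on these libraries where they do the work, as an engineer would, in place of code of your own. Each camera call takes 0.05 s, during which the arm holds its last target. There are 200 camera calls.

## Working session

There is one attempt and no reset: what is moved stays moved. The work goes in short steps, Python scripts to look and compute and a tool call to move; the robot and the scene stay as the last step left them, time stands still between calls to the robot, and variables do not carry over. Pictures are saved under pics/ and viewed, at most 10 in all, crops included, and the job is handed in when it is done.

Besides the shell and the picture viewer there is one more tool, called after "Emit:" as name(argument=value, ...) on one line, values as JSON. carry_out: Moves the arm, as the interface text tells. Its arguments: {"type":"object","properties":{"slide":{"type":"array"},"roll":{"type":"array"},"claw":{"type":"array"}},"required":["slide","roll","claw"]}

```bash
mkdir -p pics; cat > h.py <<'E'
import numpy as np, cv2
from scipy.spatial.transform import Rotation as R
from bench import *
import bench
def shot(n):
    s=read_state(); p=get_image(n)
    if n=="wrist":
        T=np.eye(4); T[:3,:3]=R.from_quat(s["ee_rot"]).as_matrix(); T[:3,3]=s["position"]
        p["W"]=T@np.array(p["T_tool_cam"])
    else: p["W"]=np.array(p["world_from_camera"])
    return p
def ray(p,uv):
    m=np.array(p["mtx"]); d=np.array([(uv[0]-m[0,2])/m[0,0],(uv[1]-m[1,2])/m[1,1]]); s=d.copy()
    for _ in range(20): s=d/(1+p["k1"]*(s@s))
    return p["W"][:3,3], p["W"][:3,:3]@np.array([s[0],-s[1],-1.])
def depth(p,uv):
    o,d=ray(p,uv); z=p["z_map"][int(round(uv[1])),int(round(uv[0]))]; return o+d*z
def onz(p,uv,z):
    o,d=ray(p,uv); return o+d*(z-o[2])/d[2]
def tri(obs):
    A=np.zeros((3,3));b=np.zeros(3)
    for p,uv in obs:
        o,d=ray(p,uv); d=d/np.linalg.norm(d); M=np.eye(3)-np.outer(d,d); A+=M;b+=M@o
    x=np.linalg.solve(A,b); e=[]
    for p,uv in obs:
        o,d=ray(p,uv); d=d/np.linalg.norm(d); e.append(np.linalg.norm(np.cross(x-o,d)))
    return x,max(e)
def proj(p,X):
    c=np.linalg.inv(p["W"])@np.append(X,1); s=np.array([c[0],-c[1]])/-c[2]; s=s*(1+p["k1"]*(s@s)); m=np.array(p["mtx"])
    return s*[m[0,0],m[1,1]]+m[:2,2]
E
cat > a.py <<'E'
from h import *
np.set_printoptions(precision=1,suppress=True)
s=read_state();print(s,grip_point_offset)
P={n:shot(n) for n in("scene","side")}
cv2.imwrite("pics/1.png",cv2.cvtColor(P["scene"]["img"],cv2.COLOR_RGB2BGR));cv2.imwrite("pics/2.png",cv2.cvtColor(P["side"]["img"],cv2.COLOR_RGB2BGR))
for t in "bracket roller clip_eye clip groove pick_grip pick_tip pick tray tray_floor sleeve_a holder_a screwdriver_0".split():
    o=[]
    for n,p in P.items():
        r=place_of(p,t)
        if r: o.append((p,r[0]["at"])); print(t,n,np.array(r[0]["at"]),r[0]["conf"],depth(p,r[0]["at"]))
    if len(o)==2: print("   ",*tri(o))
E
python3 a.py
```

```text
{'clock': 0.0, 'joints': array([ 1.4,  0.4,  0. , -0. , -1.2, -0.3]), 'joint_vel': array([ 0., -0., -0.,  0., -0., -0.]), 'joint_efforts': array([  0. , -39.2,  18.8,   4.2,  -0. ,  -0. ]), 'position': array([243.7, 575.3, 403.6]), 'ee_rot': array([ 1. , -0.2, -0. ,  0. ]), 'contact_force': array([ 0.2,  0.8, -0.7]), 'wrist_torque': array([-0.,  0.,  0.]), 'grasp_force': 0.0, 'gripper_width': 85.05051685870521} 154.70000000000002
bracket scene [270.5 209.5] 0.58 [637.4  98.3  11.2]
bracket side [309.8 219.6] 0.74 [647.9  72.8  30.7]
    [652.  102.1  -2.1] 3.6657856774722624
roller scene [270.3 184. ] 0.59 [628.9  96.8 123.6]
roller side [319.3 197.7] 0.94 [671.5  80.4 102.7]
    [675.4 106.3  75.5] 3.8470083420693277
clip_eye scene [282.6 181.5] 0.48 [693.8  75.2  65.4]
clip_eye side [309.4 197.8] 0.57 [644.2  78.9 106.3]
    [643.2  67.3 119.1] 2.42730241451461
clip scene [265.8 180.8] 0.5 [648.2 111.8 111.4]
groove scene [273.2 182.4] 0.9 [630.2  89.7 129.3]
groove side [306.5 189.9] 0.85 [636.8  87.4 127.4]
    [637.   91.2 123.1] 1.0221228491595087
pick_grip scene [377.7 239.7] 
[... 380 characters left out ...]
y side [226.2 169.6] 0.72 [421.1 359.9   3.5]
    [421.7 373.7  -5.6] 1.7060385796009567
tray_floor scene [146.  263.9] 0.72 [421.1 375.1   4.6]
tray_floor side [306.9 192.4] 0.73 [637.9  85.4 120.3]
    [ 687.4  556.2 -346.7] 63.06684772109426
sleeve_a scene [213.2 259.7] 0.58 [456.4 210.8  12.9]
sleeve_a side [240.1 202.6] 0.48 [459.  200.   -1.3]
    [462.7 212.3  -6.9] 5.599093755866945
holder_a scene [248.1 262.9] 0.67 [455.7 122.3  22.5]
holder_a side [240.2 220.9] 0.64 [455.9 108.   12. ]
    [460.1 121.5   5. ] 6.262759093136811
screwdriver_0 scene [315.3 292.6] 0.6 [412.6 -48.7   2. ]
screwdriver_0 side [225.2 264.9] 0.81 [409.3 -37.9  -1. ]
    [409.3 -48.1   9.9] 1.099466232013633
```

```bash
python3 -c "
import cv2,numpy as np
a=cv2.imread('pics/1.png')[130:340,80:460];b=cv2.imread('pics/2.png')[130:340,130:510]
cv2.imwrite('pics/3.png',cv2.resize(np.vstack([a,b]),None,fx=1.42,fy=1.42,interpolation=cv2.INTER_CUBIC))"
```

```text
(no output)
```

View pics/3.png

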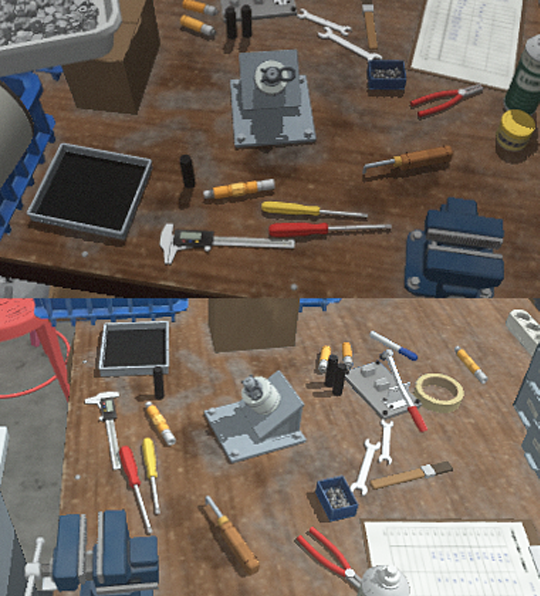

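Emit:
carry_out(slide=[[0,0,-0.0625],[0,0,-0.125],[0,0,-0.1875],[0,0,-0.25],[0,0,-0.3125],[0,0,-0.375],[0,0,-0.4375],[0,0,-0.5]], roll=[0,0,0,0,0,0,0,0], claw=[0.085,0.085,0.085,0.085,0.085,0.085,0.085,0.085])

```text
clock: 2.4
position: [231.1, 548.6, 837.0]
ee_rot: [0.98, -0.199, 0.004, -0.007]
contact_force: [-8.9, -16.1, -1.0]
gripper_width: 85.5
grasp_force: 0.0
```

Emit:
carry_out(slide=[[0,0,-0.06],[0,0,-0.12],[0,0,-0.18],[0,0,-0.24]], roll=[0,0,0,0], claw=[0.085,0.085,0.085,0.085])

```text
clock: 2.9
position: [197.8, 472.8, 895.0]
ee_rot: [0.98, -0.199, 0.008, -0.023]
contact_force: [0.4, -0.2, 0.0]
gripper_width: 85.0
grasp_force: 0.0
```

```bash
python3 -c "
from h import *
s=read_state();print(s['clock'],s['joints'].round(3),s['joint_vel'].round(2),s['ee_rot'].round(4),s['position'],R.from_quat(s['ee_rot']).as_matrix().round(3))"
```

```text
2.9 [ 1.497  0.446  1.407  0.035 -2.488 -0.298] [ 0.09 -0.15 -0.    0.01 -0.16 -0.07] [ 0.9797 -0.1989  0.0079 -0.0228] [197.83924695 472.79803675 895.00591196] [[ 0.921 -0.389  0.025]
 [-0.39  -0.92   0.042]
 [ 0.006 -0.048 -0.999]]
```

Emit:
carry_out(slide=[[0.038,0.03,0.028],[0.075,0.06,0.057],[0.112,0.09,0.086],[0.15,0.12,0.114],[0.188,0.15,0.142],[0.225,0.18,0.171],[0.262,0.212,0.2],[0.3,0.242,0.228]], roll=[6,12,18,25,31,37,44,50], claw=[0.085,0.085,0.085,0.085,0.085,0.085,0.085,0.085])

```text
clock: 3.9
position: [385.5, 141.4, 656.1]
ee_rot: [0.803, -0.596, -0.003, -0.024]
contact_force: [0.8, 0.6, 0.4]
gripper_width: 84.8
grasp_force: 0.0
```

```bash
cat > st.py <<'E'
from h import *
np.set_printoptions(precision=3,suppress=True)
s=read_state();M=R.from_quat(s['ee_rot']).as_matrix()
print(s['clock'],'q',s['joints'],'F',s['contact_force'].round(1),'w',round(s['gripper_width'],1),s['grasp_force'].round(1) if hasattr(s['grasp_force'],'round') else s['grasp_force'])
g=s['position']+M[:,2]*grip_point_offset
print('pos',s['position'].round(1),'grasp',g.round(1));print(M)
with open('log.txt','a') as f: f.write(repr([*map(float,s['joints']),*map(float,s['position'])])+'\n')
import sys
if len(sys.argv)>3: # wanted TCP position -> tool-frame shift
    D=np.array(list(map(float,sys.argv[1:4])))-s['position'];print('shift',(M.T@D).round(0))
E
python3 st.py 571 -187 400
```

```text
3.9 q [ 0.747 -0.079  0.061 -0.014 -1.664 -0.454] F [0.8 0.6 0.4] w 84.8 0.0
pos [385.5 141.4 656.1] grasp [389.3 147.9 501.6]
[[ 0.29  -0.957  0.024]
 [-0.956 -0.289  0.042]
 [-0.033 -0.036 -0.999]]
shift [376. -73. 247.]
```

Emit:
carry_out(slide=[[0.047,-0.009,0.031],[0.094,-0.018,0.062],[0.141,-0.027,0.093],[0.188,-0.036,0.124],[0.235,-0.046,0.154],[0.282,-0.055,0.185],[0.33,-0.064,0.216],[0.376,-0.073,0.247]], roll=[0,0,0,0,0,0,0,0], claw=[0.085,0.085,0.085,0.085,0.085,0.085,0.085,0.085])

```text
clock: 4.9
position: [572.3, -185.6, 399.6]
ee_rot: [0.804, -0.595, -0.003, -0.024]
contact_force: [1.0, 1.2, 0.3]
gripper_width: 85.2
grasp_force: 0.0
```

```bash
python3 st.py; cat > b.py <<'E'
from h import *
np.set_printoptions(precision=1,suppress=True)
p=shot("wrist"); cv2.imwrite("pics/4.png",cv2.cvtColor(p["img"],cv2.COLOR_RGB2BGR))
for t in ("pick_grip","pick_tip"):
    for r in place_of(p,t)[:2]: print(t,np.array(r["at"]),r["conf"],depth(p,r["at"]),onz(p,r["at"],14 if t=="pick_grip" else 2))
np.savez("p4.npz",img=p["img"],z=p["z_map"],W=p["W"],mtx=p["mtx"],k1=p["k1"])
E
python3 b.py
```

```text
4.9 q [-0.054  0.347 -0.046 -0.047 -1.157  0.37 ] F [1.  1.2 0.3] w 85.2 0.0
pos [ 572.3 -185.6  399.6] grasp [ 576.  -179.2  245. ]
[[ 0.293 -0.956  0.024]
 [-0.956 -0.292  0.042]
 [-0.033 -0.035 -0.999]]
pick_grip [292.8 162.1] 0.94 [ 580.1 -194.8   25.4] [ 579.5 -192.5   14. ]
pick_tip [299.5 246.9] 0.62 [539.3 -93.3  26.8] [535.  -80.9   2. ]
```

View pics/4.png

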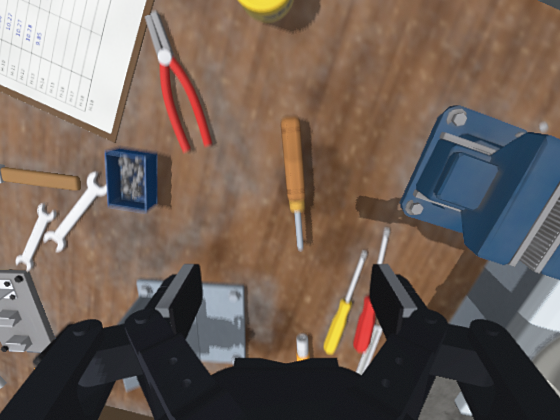

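```bash
cat > c.py <<'E'
from h import *
np.set_printoptions(precision=2,suppress=True)
f=np.load("p4.npz");p=dict(W=f["W"],mtx=f["mtx"],k1=float(f["k1"]),z_map=f["z"])
P=[];U=[]
for v in range(105,262):
    for u in range(270,325):
        x=depth(p,(u,v))
        if x[2]>8: P.append(x);U.append((u,v))
P=np.array(P);U=np.array(U)
print(len(P),U.min(0),U.max(0))
for lo,hi in((105,150),(150,205),(205,255)):
    m=(U[:,1]>=lo)&(U[:,1]<hi); print(lo,P[m].mean(0),P[m][:,2].max(),np.percentile(P[m][:,2],[10,50,90]))
g=P[(P[:,2]>18)&(U[:,1]<205)]
c=g[:,:2].mean(0);w,V=np.linalg.eigh(np.cov((g[:,:2]-c).T));ax=V[:,1]*np.sign(V[1,1])
t=(P[:,:2]-c)@ax; s=(g[:,:2]-c)@V[:,0]
print(c,ax,np.degrees(np.arctan2(ax[1],ax[0])),'along',t.min(),t.max(),'g',((g[:,:2]-c)@ax).min(),((g[:,:2]-c)@ax).max(),'w',s.min(),s.max())
h=np.histogram(t,bins=20)[0];print(h)
# ends via top-plane pixel rays
print(onz(p,(290,118),28),onz(p,(298,212),24),onz(p,(301,247),22))
E
python3 c.py
```

```text
2005 [270 108] [324 256]
105 [ 591.77 -225.39   31.02] 365.0810954040038 [22.77 26.19 27.64]
150 [ 573.52 -179.53   28.69] 365.0810954040038 [23.72 26.39 27.76]
205 [ 552.71 -129.1    42.77] 365.0810954040038 [24.57 26.48 29.01]
[ 580.37 -196.74] [-0.37  0.93] 111.57620742923952 along -67.44355253614428 117.5978038765888 g -67.44355253614428 56.186395572361775 w -11.550977011330888 11.100748131290045
[ 38   0 135 171 159 156 154 148 145 137 140 134 119 111  50  42  43  43
  38  42]
[ 597.77 -240.94   28.  ] [ 555.35 -137.2    24.  ] [536.54 -91.34  22.  ]
```

Emit:
carry_out(slide=[[0.022,0.009,0.06],[0.022,0.009,0.12],[0.022,0.009,0.18],[0.022,0.009,0.21],[0.022,0.009,0.221],[0.022,0.009,0.221],[0.022,0.009,0.221],[0.022,0.009,0.221]], roll=[-4.6,-4.6,-4.6,-4.6,-4.6,-4.6,-4.6,-4.6], claw=[0.06,0.05,0.05,0.05,0.05,0.0,0.0,0.0])

```text
clock: 6.05
position: [576.0, -198.7, 181.4]
ee_rot: [0.827, -0.561, 0.0, -0.025]
contact_force: [-0.6, 2.1, 5.4]
gripper_width: 20.6
grasp_force: 60.3
```

```bash
python3 st.py
```

```text
6.05 q [-0.077  0.593 -0.256 -0.067 -0.698  0.506] F [-0.6  2.1  5.4] w 20.6 60.335941314697266
pos [ 576.  -198.7  181.4] grasp [ 580.5 -192.4   26.9]
[[ 0.37  -0.929  0.029]
 [-0.929 -0.368  0.041]
 [-0.027 -0.042 -0.999]]
```

```bash
cat > d.py <<'E'
from h import *
np.set_printoptions(precision=1,suppress=True)
f=np.load("p4.npz");Q=[dict(W=f["W"],mtx=f["mtx"],k1=float(f["k1"]),z_map=f["z"])]
Q+= [shot("scene"),shot("side")]
for i,p in enumerate(Q):
    np.savez(f"q{i}.npz",z=p["z_map"],W=p["W"],mtx=p["mtx"],k1=p["k1"])
    X=np.array([depth(p,(u,v)) for v in range(420) for u in range(560) if p["z_map"][v,u]>0])
    m=(np.abs(X[:,0]-650)<130)&(np.abs(X[:,1]-98)<105)
    X=X[m]; b=X[(X[:,2]>6)&(X[:,2]<15)][:,:2].astype(np.float32)
    print(i,len(X),len(b),'bench med',np.median(X[X[:,2]<5][:,2]) if (X[:,2]<5).any() else None)
    # drop outliers then min rect
    B=np.array([q for q in b if (np.hypot(*(b-q).T)<6).sum()>4],np.float32)
    if len(B)>20: print('  rect',cv2.minAreaRect(B),cv2.boxPoints(cv2.minAreaRect(B)).ravel())
    np.save(f"X{i}.npy",X)
E
python3 d.py
```

```text
0 10586 3539 bench med -0.8994743040829576
  rect ((649.7483520507812, 97.97449493408203), (159.3583984375, 151.88107299804688), 15.585702896118164) [552.6 149.7 593.4   3.4 746.9  46.2 706.1 192.5]
1 5021 1318 bench med 0.305567222338027
  rect ((646.6950073242188, 95.82984924316406), (155.47943115234375, 143.64291381835938), 14.927726745605469) [553.1 145.2 590.1   6.4 740.3  46.5 703.3 185.3]
2 2582 189 bench med -0.667172360637494
  rect ((637.9202270507812, 80.086181640625), (52.643863677978516, 212.60052490234375), 62.8934440612793) [531.3 105.1 720.6   8.2 744.5  55.1 555.3 152. ]
```

Emit:
carry_out(slide=[[-0.005,-0.001,-0.06],[-0.03,-0.006,-0.115],[-0.06,-0.012,-0.165],[-0.09,-0.018,-0.215],[-0.12,-0.024,-0.265],[-0.15,-0.03,-0.315],[-0.18,-0.036,-0.365],[-0.21,-0.042,-0.415]], roll=[0,0,1,2,3,4,5,6], claw=[0,0,0,0,0,0,0,0])

```text
clock: 7.15
position: [525.3, -4.8, 603.2]
ee_rot: [0.796, -0.605, -0.003, -0.024]
contact_force: [2.3, 0.6, -1.1]
gripper_width: 20.7
grasp_force: 59.5
```

```bash
python3 st.py 482 134 850
```

```text
7.15 q [ 0.291  0.134  0.163 -0.033 -1.564 -0.02 ] F [ 2.3  0.6 -1.1] w 20.7 59.523813128471375
pos [525.3  -4.8 603.2] grasp [529.2   1.7 448.7]
[[ 0.269 -0.963  0.025]
 [-0.963 -0.268  0.042]
 [-0.034 -0.035 -0.999]]
shift [-154.   -4. -242.]
```

```bash
cat > k.py <<'E'
import numpy as np,ast
from scipy.optimize import least_squares
L=[np.array(ast.literal_eval(l)) for l in open('log.txt')]+[np.array([1.429,.385,.008,0,-1.194,-.259,243.7,575.3,403.6]),np.array([1.497,.446,1.407,.035,-2.488,-.298,197.8,472.8,895.0])]
def fk(k,q):
    a1,d1,L2,a3,L4,d6=k; p=q[1]-q[2]; P=p-q[4]
    return a1+L2*np.sin(q[1])+a3*np.sin(p)+L4*np.cos(p)+d6*np.cos(P), d1+L2*np.cos(q[1])+a3*np.cos(p)-L4*np.sin(p)-d6*np.sin(P)
def res(k): return np.concatenate([np.array(fk(k,l))-[np.hypot(l[6],l[7]),l[8]] for l in L])
s=least_squares(res,[50,300,400,20,400,80],x_scale=100)
if __name__=="__main__":
    print(s.x.round(0),s.fun.round(1)); print([round(np.arctan2(l[7],l[6])-l[0],3) for l in L])
    for t in (0,10,20,35,45):
        P=np.pi/2-np.radians(t)
        for J3,J2 in ((1.41,None),):
            J2=P-2.99+J3; print(t,'J2 at J3max,J5min',round(J2,2),np.round(fk(s.x,[0,J2,J3,0,-2.99])))
    for t in(0,35): 
        P=np.pi/2-np.radians(t)
        for z in (200,300,400,500): # radius where J5=-0.16
            o=[]
            for J2 in np.linspace(-1.2,2,300):
                for J3 in (J2-(P-.16),):
                    if -1.07<J3<1.41:
                        r,zz=fk(s.x,[0,J2,J3,0,-.16]); 
                        if abs(zz-z)<4: o.append((round(r),round(J2,2),round(J3,2)))
            print('J5=-.16',t,z,o)
E
python3 k.py
```

```text
[ 22. 175. 546.  -5. 428. 120.] [-1.9 -1.5  2.1  1.3  0.1  2.5  1.9  0.9 -1.5 -4.2 -0.7  1. ]
[np.float64(-0.395), np.float64(-0.259), np.float64(-0.256), np.float64(-0.301), np.float64(-0.259), np.float64(-0.322)]
0 J2 at J3max,J5min -0.01 [  86. 1023.]
10 J2 at J3max,J5min -0.18 [ -62. 1022.]
20 J2 at J3max,J5min -0.36 [-208.  994.]
35 J2 at J3max,J5min -0.62 [-412.  907.]
45 J2 at J3max,J5min -0.79 [-532.  821.]
J5=-.16 0 200 []
J5=-.16 0 300 []
J5=-.16 0 400 []
J5=-.16 0 500 []
J5=-.16 35 200 [(717, np.float64(0.65), np.float64(-0.15)), (722, np.float64(0.66), np.float64(-0.14))]
J5=-.16 35 300 [(252, np.float64(-0.25), np.float64(-1.05)), (258, np.float64(-0.24), np.float64(-1.04)), (263, np.float64(-0.23), np.float64(-1.03)), (269, np.float64(-0.22), np.float64(-1.02)), (275, np.float64(-0.2), np.float64(-1.0)), (281, np.float64(-0.19), np.float64(-0.99)), (286, np.float64(-0.18), np.float64(-0.98)), (484, np.float64(0.18), np.float64(-0.62)), (490, np.float64(0.19), np.float64(-0.61)), (495, np.float64(0.2), np.float64(-0.6)), (501, np.float64(0.21), np.float64(-0.59)), (507, np.float64(0.22), np.float64(-0.58)), (513, np.float64(0.23), np.float64(-0.57)), (518, np.float64(0.24), np.float64(-0.56))]
J5=-.16 35 400 []
J5=-.16 35 500 []
```

Emit:
carry_out(slide=[[-0.03,-0.05,-0.017],[-0.06,-0.1,-0.034],[-0.09,-0.15,-0.051],[-0.12,-0.2,-0.068],[-0.148,-0.245,-0.084]], roll=[0,0,0,0,0], claw=[0,0,0,0,0])

```text
clock: 7.78
position: [711.2, 187.7, 694.7]
ee_rot: [0.797, -0.604, -0.003, -0.024]
contact_force: [1.7, 1.6, -0.4]
gripper_width: 20.4
grasp_force: 59.5
```

```bash
python3 st.py
```

```text
7.775 q [ 0.472  0.671  1.22  -0.03  -2.08  -0.214] F [ 1.7  1.6 -0.4] w 20.4 59.51460599899292
pos [711.2 187.7 694.7] grasp [714.8 194.2 540.2]
[[ 0.271 -0.962  0.024]
 [-0.962 -0.27   0.042]
 [-0.034 -0.034 -0.999]]
```

Emit:
carry_out(slide=[[0,-2.25,-2.0],[0,-2.25,-2.0]], roll=[0,0], claw=[0,0])

```text
clock: 8.02
position: [720.6, 190.0, 705.1]
ee_rot: [0.796, -0.604, 0.006, -0.032]
contact_force: [1.0, 0.8, -2.1]
gripper_width: 20.9
grasp_force: 60.3
```

```bash
python3 st.py
```

```text
8.025 q [ 0.471  0.747  1.401 -0.022 -2.162 -0.21 ] F [ 1.   0.8 -2.1] w 20.9 60.30893862247467
pos [720.6 190.  705.1] grasp [728.  196.8 550.7]
[[ 0.271 -0.961  0.048]
 [-0.962 -0.269  0.044]
 [-0.03  -0.058 -0.998]]
```

Emit:
carry_out(slide=[[0,-2.25,-2.0],[0,-2.25,-2.0],[0,-2.25,-2.0],[0,-2.25,-2.0],[0,-2.25,-2.0],[0,-2.25,-2.0]], roll=[0,0,0,0,0,0], claw=[0,0,0,0,0,0])

```text
clock: 8.78
position: [698.3, 183.1, 737.2]
ee_rot: [0.795, -0.604, 0.021, -0.051]
contact_force: [-0.0, 0.0, -1.6]
gripper_width: 20.7
grasp_force: 60.3
```

```bash
python3 st.py
```

```text
8.775 q [ 0.479  0.707  1.407 -0.007 -2.16  -0.211] F [-0.   0.  -1.6] w 20.7 60.34555792808533
pos [698.3 183.1 737.2] grasp [713.  191.7 583.5]
[[ 0.27  -0.958  0.095]
 [-0.963 -0.265  0.056]
 [-0.028 -0.107 -0.994]]
```

Emit:
carry_out(slide=[[0,-2.5,-1.5],[0,-2.5,-1.5],[0,-2.5,-1.5],[0,-2.5,-1.5],[0,-2.5,-1.5],[0,-2.5,-1.5],[0,-2.5,-1.5],[0,-2.5,-1.5]], roll=[0,0,0,0,0,0,0,0], claw=[0,0,0,0,0,0,0,0])

```text
clock: 9.78
position: [719.9, 191.8, 718.7]
ee_rot: [0.794, -0.604, 0.033, -0.065]
contact_force: [0.3, -0.9, -1.5]
gripper_width: 20.5
grasp_force: 60.4
```

```bash
python3 st.py
```

```text
9.775 q [ 0.477  0.737  1.407  0.005 -2.095 -0.204] F [ 0.3 -0.9 -1.5] w 20.5 60.368345975875854
pos [719.9 191.8 718.7] grasp [740.2 201.5 565.6]
[[ 0.269 -0.954  0.131]
 [-0.963 -0.263  0.063]
 [-0.025 -0.143 -0.989]]
```

Emit:
carry_out(slide=[[0,-2.6,-1.35],[0,-2.6,-1.35],[0,-2.6,-1.35],[0,-2.6,-1.35],[0,-2.6,-1.35],[0,-2.6,-1.35],[0,-2.6,-1.35],[0,-2.6,-1.35]], roll=[0,0,0,0,0,0,0,0], claw=[0,0,0,0,0,0,0,0])

```text
clock: 10.78
position: [741.3, 200.2, 699.9]
ee_rot: [0.793, -0.603, 0.046, -0.079]
contact_force: [-0.4, -0.7, -1.4]
gripper_width: 20.7
grasp_force: 60.4
```

Emit:
carry_out(slide=[[0,-2.7,-1.2],[0,-2.7,-1.2],[0,-2.7,-1.2],[0,-2.7,-1.2],[0,-2.7,-1.2],[0,-2.7,-1.2],[0,-2.7,-1.2],[0,-2.7,-1.2]], roll=[0,0,0,0,0,0,0,0], claw=[0,0,0,0,0,0,0,0])

```text
clock: 11.78
position: [762.2, 208.3, 680.9]
ee_rot: [0.791, -0.602, 0.059, -0.094]
contact_force: [-0.8, -0.5, -1.7]
gripper_width: 20.9
grasp_force: 60.3
```

```bash
python3 st.py
```

```text
11.775 q [ 0.474  0.795  1.407  0.026 -1.962 -0.192] F [-0.8 -0.5 -1.7] w 20.9 60.343594551086426
pos [762.2 208.3 680.9] grasp [794.1 220.4 530. ]
[[ 0.269 -0.941  0.206]
 [-0.963 -0.258  0.078]
 [-0.021 -0.22  -0.975]]
```

Emit:
carry_out(slide=[[0,-2.7,-1.2],[0,-2.7,-1.2],[0,-2.7,-1.2],[0,-2.7,-1.2],[0,-2.7,-1.2],[0,-2.7,-1.2],[0,-2.7,-1.2],[0,-2.7,-1.2]], roll=[0,0,0,0,0,0,0,0], claw=[0,0,0,0,0,0,0,0])

```text
clock: 12.78
position: [769.0, 211.8, 679.2]
ee_rot: [0.789, -0.601, 0.072, -0.109]
contact_force: [-0.1, -0.4, -1.1]
gripper_width: 20.6
grasp_force: 60.3
```

Emit:
carry_out(slide=[[0,-2.75,-1.1],[0,-2.75,-1.1],[0,-2.75,-1.1],[0,-2.75,-1.1],[0,-2.75,-1.1],[0,-2.75,-1.1],[0,-2.75,-1.1],[0,-2.75,-1.1]], roll=[0,0,0,0,0,0,0,0], claw=[0,0,0,0,0,0,0,0])

```text
clock: 13.78
position: [775.3, 215.1, 678.5]
ee_rot: [0.786, -0.599, 0.085, -0.125]
contact_force: [0.0, 0.0, -1.9]
gripper_width: 20.7
grasp_force: 60.3
```

Emit:
carry_out(slide=[[0,-2.8,-1.0],[0,-2.8,-1.0],[0,-2.8,-1.0],[0,-2.8,-1.0],[0,-2.8,-1.0],[0,-2.8,-1.0],[0,-2.8,-1.0],[0,-2.8,-1.0]], roll=[0,0,0,0,0,0,0,0], claw=[0,0,0,0,0,0,0,0])

```text
clock: 14.78
position: [781.0, 218.0, 678.6]
ee_rot: [0.783, -0.597, 0.098, -0.141]
contact_force: [0.3, 0.9, -1.4]
gripper_width: 20.6
grasp_force: 60.3
```

```bash
python3 st.py
```

```text
14.775 q [ 0.479  0.809  1.407  0.059 -1.828 -0.187] F [ 0.3  0.9 -1.4] w 20.6 60.34303307533264
pos [781.  218.  678.6] grasp [830.8 234.  533. ]
[[ 0.267 -0.908  0.322]
 [-0.964 -0.246  0.103]
 [-0.014 -0.338 -0.941]]
```

Emit:
carry_out(slide=[[0,-2.8,-0.9],[0,-2.8,-0.9],[0,-2.8,-0.9],[0,-2.8,-0.9],[0,-2.8,-0.9],[0,-2.8,-0.9],[0,-2.8,-0.9],[0,-2.8,-0.9]], roll=[0,0,0,0,0,0,0,0], claw=[0,0,0,0,0,0,0,0])

```text
clock: 15.78
position: [785.0, 220.4, 681.2]
ee_rot: [0.78, -0.595, 0.112, -0.156]
contact_force: [0.2, -0.1, -1.2]
gripper_width: 20.8
grasp_force: 60.3
```

Emit:
carry_out(slide=[[0,-2.85,-0.8],[0,-2.85,-0.8],[0,-2.85,-0.8],[0,-2.85,-0.8],[0,-2.85,-0.8],[0,-2.85,-0.8],[0,-2.85,-0.8],[0,-2.85,-0.8]], roll=[0,0,0,0,0,0,0,0], claw=[0,0,0,0,0,0,0,0])

```text
clock: 16.77
position: [789.0, 222.7, 684.0]
ee_rot: [0.776, -0.593, 0.125, -0.172]
contact_force: [0.1, -0.1, -1.1]
gripper_width: 21.0
grasp_force: 60.4
```

Emit:
carry_out(slide=[[0,-2.9,-0.7],[0,-2.9,-0.7],[0,-2.9,-0.7],[0,-2.9,-0.7],[0,-2.9,-0.7],[0,-2.9,-0.7],[0,-2.9,-0.7],[0,-2.9,-0.7]], roll=[0,0,0,0,0,0,0,0], claw=[0,0,0,0,0,0,0,0])

```text
clock: 17.77
position: [792.9, 224.8, 687.1]
ee_rot: [0.772, -0.591, 0.139, -0.188]
contact_force: [1.0, 0.5, -2.1]
gripper_width: 20.8
grasp_force: 60.4
```

```bash
python3 st.py
```

```text
17.775 q [ 0.485  0.812  1.407  0.092 -1.702 -0.186] F [ 1.   0.5 -2.1] w 20.8 60.356794595718384
pos [792.9 224.8 687.1] grasp [860.4 244.5 549.3]
[[ 0.264 -0.86   0.436]
 [-0.964 -0.232  0.127]
 [-0.008 -0.454 -0.891]]
```

Emit:
carry_out(slide=[[0,-2.9,-0.6],[0,-2.9,-0.6],[0,-2.9,-0.6],[0,-2.9,-0.6],[0,-2.9,-0.6],[0,-2.9,-0.6],[0,-2.9,-0.6],[0,-2.9,-0.6]], roll=[0,0,0,0,0,0,0,0], claw=[0,0,0,0,0,0,0,0])

```text
clock: 18.77
position: [795.7, 226.6, 691.8]
ee_rot: [0.768, -0.588, 0.152, -0.204]
contact_force: [-0.4, -0.5, -2.2]
gripper_width: 20.8
grasp_force: 60.4
```

```bash
python3 st.py; cat > e.py <<'E'
from h import *
import sys
np.set_printoptions(precision=1,suppress=True)
tip_t=np.array([-114.,1.5,182.7]) if len(sys.argv)<5 else np.array(eval(sys.argv[4]))
s=read_state();M=R.from_quat(s['ee_rot']).as_matrix();tip=s['position']+M@tip_t
ax=np.array([-.574*.964,-.574*.267,.819])
by=np.array([-.267,.964,0]); eye=np.array([644.4,67.3,119.])
h,dy,dx=map(float,sys.argv[1:4])   # height along axle, offset along by, along clip x
tgt=eye+h*ax+dy*by+dx*np.cross(by,ax)
T=s['position']+tgt-tip
print('tip',tip,'tgt',tgt,'TCP to',T,'shift',M.T@(tgt-tip))
E
python3 e.py 45 0 0
```

```text
18.775 q [ 0.486  0.811  1.407  0.103 -1.661 -0.186] F [-0.4 -0.5 -2.2] w 20.8 60.36315321922302
pos [795.7 226.6 691.8] grasp [868.9 247.5 557.1]
[[ 0.263 -0.841  0.474]
 [-0.965 -0.226  0.135]
 [-0.006 -0.492 -0.87 ]]
tip [850.9 360.9 532.8] tgt [619.5  60.4 155.9] TCP to [564.3 -73.9 314.9] shift [231.4 448.  177.9]
```

Emit:
carry_out(slide=[[0.026,0.05,0.02],[0.052,0.1,0.04],[0.078,0.15,0.06],[0.104,0.2,0.08],[0.13,0.25,0.1],[0.156,0.3,0.12],[0.182,0.35,0.14],[0.208,0.4,0.16]], roll=[0,0,0,0,0,0,0,0], claw=[0,0,0,0,0,0,0,0])

```text
clock: 19.77
position: [607.5, -19.0, 384.8]
ee_rot: [0.768, -0.587, 0.152, -0.205]
contact_force: [0.5, -1.2, -2.5]
gripper_width: 20.7
grasp_force: 60.3
```

Emit:
carry_out(slide=[[0.023,0.048,0.018],[0.023,0.048,0.018]], roll=[0,0], claw=[0,0])

```text
clock: 20.02
position: [580.6, -50.5, 342.7]
ee_rot: [0.768, -0.59, 0.149, -0.201]
contact_force: [0.2, 0.5, -0.3]
gripper_width: 20.6
grasp_force: 60.2
```

```bash
python3 st.py; python3 e.py 45 0 0; cat > f.py <<'E'
from h import *
import sys
np.set_printoptions(precision=1,suppress=True)
s=read_state();M=R.from_quat(s['ee_rot']).as_matrix()
out=[];P={n:shot(n) for n in ("scene","side","wrist")}
for t in ("pick_tip","clip_eye"):
    o=[]
    for n,p in P.items():
        r=place_of(p,t)
        if r: print(t,n,np.array(r[0]["at"]),r[0]["conf"]); 
        if r and r[0]["conf"]>.3 : o.append((p,r[0]["at"]))
    if len(o)>1:
        x,e=tri(o);print('  tri',x,e,'tool',M.T@(x-s['position']))
tip=s['position']+M@np.array([-114.,1.5,182.7]);eye=np.array([644.4,67.3,119.])
ims=[]
for n,p in P.items():
    a,b=proj(p,tip),proj(p,eye);c=(a+b)/2;print(n,'tip',a,'eye',b)
    m=p["img"];u,v=np.clip(c,[45,45],[514,374]).astype(int)
    h=45 if n!="wrist" else 110
    u=np.clip(u,h,560-h);v=np.clip(v,h,420-h)
    cr=cv2.resize(m[v-h:v+h,u-h:u+h],(400,400),interpolation=cv2.INTER_CUBIC)
    for q,col in((a,(255,0,0)),(b,(0,255,0))):
        cv2.circle(cr,tuple(int(x) for x in ((q-[u-h,v-h])*400/2/h)),3,col,-1)
    if n!="wrist" or len(sys.argv)>2: ims.append(cr)
cv2.imwrite(sys.argv[1],cv2.cvtColor(np.hstack(ims[-2:]),cv2.COLOR_RGB2BGR))
E
python3 f.py pics/5.png
```

```text
20.025 q [ 0.179  0.292 -0.303 -0.106 -0.474  0.163] F [ 0.2  0.5 -0.3] w 20.6 60.24901270866394
pos [580.6 -50.5 342.7] grasp [652.7 -29.9 207.4]
[[ 0.26  -0.845  0.467]
 [-0.966 -0.223  0.133]
 [-0.008 -0.485 -0.874]]
tip [634.9  83.6 183.2] tgt [619.5  60.4 155.9] TCP to [565.1 -73.7 315.4] shift [18.6 31.5 13.6]
pick_tip side [326.6 201.5] 0.68
clip_eye scene [269.7 212. ] 0.75
scene tip [276.1 166.3] eye [283.  182.1]
side tip [306.9 174.3] eye [310.4 197.1]
wrist tip [296.5 400.2] eye [326.  323.7]
```

View pics/5.png

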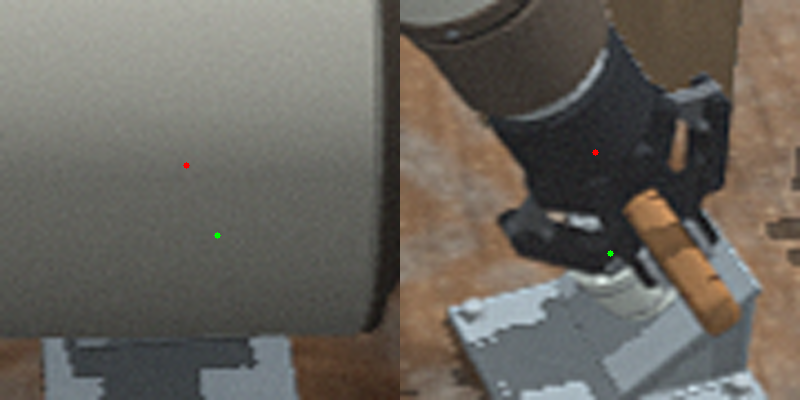

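```bash
cat > w.py <<'E'
from h import *
import sys
np.set_printoptions(precision=1,suppress=True)
p=shot("wrist");s=read_state();M=R.from_quat(s['ee_rot']).as_matrix()
print(np.array(p["T_tool_cam"]))
tip=s['position']+M@np.array([-114.,1.5,182.7]);eye=np.array([644.4,67.3,119.])
print(proj(p,tip),proj(p,eye))
for t in ("pick_tip","clip_eye","groove","pick_grip"):
    for r in place_of(p,t)[:1]: print(t,np.array(r["at"]),r["conf"],depth(p,r["at"]))
m=p["img"][200:420,180:460]
cv2.imwrite(sys.argv[1],cv2.cvtColor(cv2.resize(m,None,fx=2.7,fy=2.7,interpolation=cv2.INTER_CUBIC),cv2.COLOR_RGB2BGR))
np.savez("wr.npz",img=p["img"],z=p["z_map"],W=p["W"],mtx=p["mtx"],k1=p["k1"])
E
python3 w.py pics/6.png
```

```text
[[-0.   0.9  0.3 82. ]
 [ 1.   0.   0.   0.5]
 [-0.   0.3 -0.9 31.7]
 [ 0.   0.   0.   1. ]]
[287.5 403.1] [325.8 322.8]
groove [323.3 347.4] 0.61 [625.7 -54.3 255.5]
pick_grip [289.5 271.9] 0.89 [657.3 -36.7 211.6]
```

View pics/6.png

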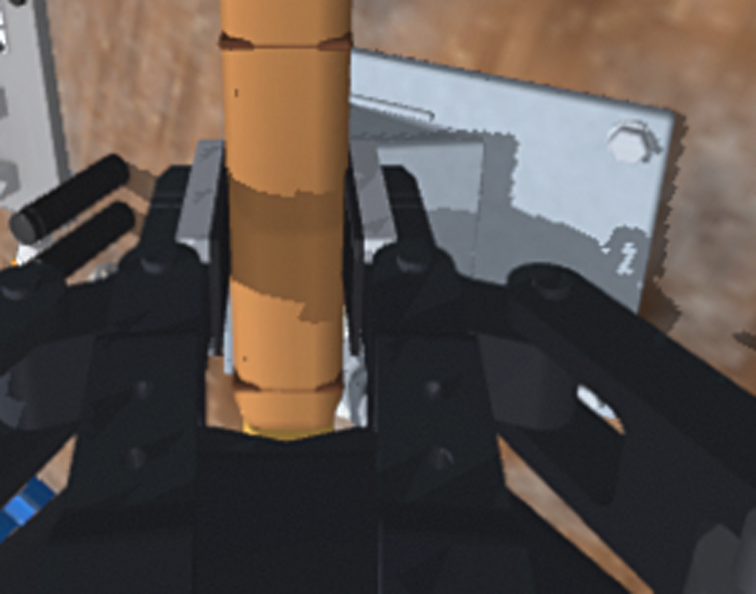

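```bash
python3 st.py; python3 e.py 20 0 0 "[-114.,0.7,182.7]"
```

```text
20.725 q [ 0.182  0.291 -0.296 -0.104 -0.473  0.163] F [-0.4  0.2 -1.2] w 20.8 60.2553391456604
pos [583.4 -48.4 346.1] grasp [656.7 -27.5 211.5]
[[ 0.264 -0.84   0.474]
 [-0.965 -0.226  0.135]
 [-0.006 -0.492 -0.87 ]]
tip [639.3  86.1 187.5] tgt [633.3  64.2 135.4] TCP to [577.5 -70.3 294. ] shift [19.9 35.6 39.6]
```

Emit:
carry_out(slide=[[0.02,0.036,0.01],[0.02,0.036,0.025],[0.02,0.036,0.04],[0.02,0.036,0.04],[0.02,0.036,0.04]], roll=[0,0,0,0,0], claw=[0,0,0,0,0])

```text
clock: 21.35
position: [577.8, -70.1, 293.7]
ee_rot: [0.768, -0.587, 0.152, -0.204]
contact_force: [0.5, -0.3, -2.1]
gripper_width: 21.1
grasp_force: 60.4
```

```bash
python3 st.py; python3 e.py -9 0 0 "[-114.,0.7,182.7]"; python3 f.py pics/7.png
```

```text
21.35 q [ 0.137  0.35  -0.333 -0.187 -0.382  0.284] F [ 0.5 -0.3 -2.1] w 21.1 60.36005973815918
pos [577.8 -70.1 293.7] grasp [651.2 -49.2 159.1]
[[ 0.264 -0.84   0.474]
 [-0.964 -0.227  0.135]
 [-0.006 -0.493 -0.87 ]]
tip [633.8  64.4 135.1] tgt [649.4  68.7 111.6] TCP to [593.5 -65.8 270.2] shift [ 0.1 -2.5 28.4]
scene tip [283.6 181.4] eye [283.  182.1]
side tip [306.6 193.6] eye [310.4 197.1]
wrist tip [287.2 402.8] eye [283.9 379.6]
```

View pics/7.png

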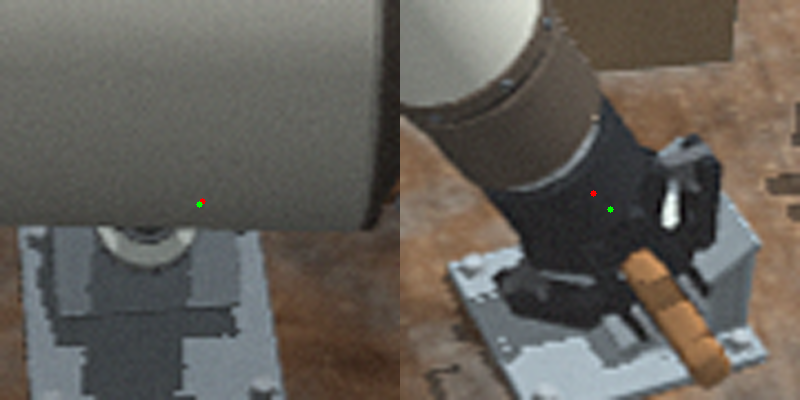

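Emit:
carry_out(slide=[[0,-0.001,0.01],[0,-0.002,0.016],[0,-0.0025,0.02],[0,-0.0025,0.024],[0,-0.0025,0.028],[0,-0.0025,0.028]], roll=[0,0,0,0,0,0], claw=[0,0,0,0,0,0])

```text
clock: 22.55
position: [592.7, -66.2, 269.9]
ee_rot: [0.768, -0.588, 0.152, -0.204]
contact_force: [0.3, 0.4, -1.4]
gripper_width: 21.1
grasp_force: 60.4
```

```bash
python3 st.py; python3 e.py -9 0 0 "[-114.,0.7,182.7]"
```

```text
22.55 q [ 0.14   0.402 -0.318 -0.201 -0.347  0.296] F [ 0.3  0.4 -1.4] w 21.1 60.361071825027466
pos [592.7 -66.2 269.9] grasp [665.9 -45.3 135.2]
[[ 0.263 -0.841  0.473]
 [-0.965 -0.226  0.135]
 [-0.007 -0.492 -0.871]]
tip [648.5  68.3 111.2] tgt [649.4  68.7 111.6] TCP to [593.6 -65.8 270.3] shift [-0.1 -1.   0.1]
```

Emit:
carry_out(slide=[[0.004,-0.001,0],[0.008,-0.001,0],[0.011,-0.001,0]], roll=[0,0,0], claw=[0,0,0])

```text
clock: 22.92
position: [595.3, -73.4, 269.7]
ee_rot: [0.769, -0.588, 0.148, -0.204]
contact_force: [-3.7, 19.0, -1.6]
gripper_width: 20.7
grasp_force: 60.3
```

```bash
python3 st.py|head -2; python3 e.py -9 0 0 "[-114.,0.7,182.7]"
```

```text
22.925 q [ 0.122  0.408 -0.297 -0.228 -0.37   0.335] F [-3.7 19.  -1.6] w 20.7 60.26832103729248
pos [595.3 -73.4 269.7] grasp [667.7 -51.7 134.7]
tip [650.   61.9 111.4] tgt [649.4  68.7 111.6] TCP to [594.7 -66.7 270. ] shift [-6.7 -1.1  0.4]
```

Emit:
carry_out(slide=[[0.004,0,0],[0.008,0,0],[0.013,0,0],[0.018,0,0],[0.024,0,0],[0.03,0,0]], roll=[0,0,0,0,0,0], claw=[0,0,0,0,0,0])

```text
clock: 23.68
position: [604.4, -106.3, 270.5]
ee_rot: [0.768, -0.588, 0.152, -0.204]
contact_force: [-0.8, 0.7, -2.0]
gripper_width: 20.6
grasp_force: 60.3
```

```bash
python3 st.py|head -2; python3 e.py -9 0 0 "[-114.,0.7,182.7]"
```

```text
23.675 q [ 0.057  0.427 -0.243 -0.274 -0.409  0.432] F [-0.8  0.7 -2. ] w 20.6 60.33693552017212
pos [ 604.4 -106.3  270.5] grasp [677.7 -85.4 135.9]
tip [660.4  28.2 111.9] tgt [649.4  68.7 111.6] TCP to [593.4 -65.8 270.3] shift [-42.    0.3   0.5]
```

```bash
cat > u.py <<'E'
from k import *
for t in(29.5,24,18):
    P=np.pi/2-np.radians(t)
    print(t,[(round(r),round(z),round(J2,2),round(J2-P+.16,2)) for J2 in np.arange(-.2,.9,.06) for r,z in [fk(s.x,[0,J2,J2-P+.16,0,-.16])] if J2-P+.16>-1.07])
E
python3 u.py; cat > ck.py <<'E'
from h import *
np.set_printoptions(precision=1,suppress=True)
p=shot("side");q=shot("scene")
m=p["img"][150:270,240:400];n=q["img"][130:250,200:360]
cv2.imwrite("pics/8.png",cv2.cvtColor(cv2.resize(np.hstack([m,n]),(800,300),interpolation=cv2.INTER_CUBIC),cv2.COLOR_RGB2BGR))
E
echo
```

```text
29.5 [(252, 262, np.float64(-0.14), np.float64(-1.04)), (285, 266, np.float64(-0.08), np.float64(-0.98)), (318, 268, np.float64(-0.02), np.float64(-0.92)), (350, 267, np.float64(0.04), np.float64(-0.86)), (383, 265, np.float64(0.1), np.float64(-0.8)), (416, 261, np.float64(0.16), np.float64(-0.74)), (448, 255, np.float64(0.22), np.float64(-0.68)), (480, 246, np.float64(0.28), np.float64(-0.62)), (512, 236, np.float64(0.34), np.float64(-0.56)), (542, 224, np.float64(0.4), np.float64(-0.5)), (572, 211, np.float64(0.46), np.float64(-0.44)), (601, 195, np.float64(0.52), np.float64(-0.38)), (629, 178, np.float64(0.58), np.float64(-0.32)), (656, 159, np.float64(0.64), np.float64(-0.26)), (682, 139, np.float64(0.7), np.float64(-0.2)), (707, 117, np.float64(0.76), np.float64(-0.14)), (730, 93, np.float64(0.82), np.float64(-0.08)), (752, 69, np.float64(0.88), np.float64(-0.02))]
24 [(275, 240, np.float64(-0.02), np.float64(-1.01)), (308, 239, np.float64(0.04), np.float64(-0.95)), (341, 237, np.float64(0.1), np.float64(-0.89)), (373, 233, np.float64(0.16), np.float64(-0.83)), (406, 227, np.flo
[... 594 characters left out ...]
04), np.float64(-1.06)), (292, 211, np.float64(0.1), np.float64(-1.0)), (324, 207, np.float64(0.16), np.float64(-0.94)), (357, 201, np.float64(0.22), np.float64(-0.88)), (389, 193, np.float64(0.28), np.float64(-0.82)), (420, 183, np.float64(0.34), np.float64(-0.76)), (451, 171, np.float64(0.4), np.float64(-0.7)), (481, 157, np.float64(0.46), np.float64(-0.64)), (510, 141, np.float64(0.52), np.float64(-0.58)), (538, 124, np.float64(0.58), np.float64(-0.52)), (565, 105, np.float64(0.64), np.float64(-0.46)), (590, 85, np.float64(0.7), np.float64(-0.4)), (615, 63, np.float64(0.76), np.float64(-0.34)), (638, 40, np.float64(0.82), np.float64(-0.28)), (660, 15, np.float64(0.88), np.float64(-0.22))]
```

Emit:
carry_out(slide=[[0.01,0,-0.05],[0.01,0.02,-0.1],[0.0,0.05,-0.13]], roll=[0,0,0], claw=[0,0,0])

```text
clock: 24.05
position: [500.3, -135.4, 361.6]
ee_rot: [0.767, -0.587, 0.154, -0.205]
contact_force: [-0.0, 0.2, -1.5]
gripper_width: 20.7
grasp_force: 60.4
```

```bash
python3 ck.py; python3 st.py
```

```text
24.15 q [ 0.006  0.168 -0.364 -0.254 -0.552  0.441] F [ 0.8  0.5 -1. ] w 20.7 60.45149087905884
pos [ 497.4 -135.1  360.9] grasp [ 570.9 -114.2  226.4]
[[ 0.262 -0.84   0.475]
 [-0.965 -0.225  0.135]
 [-0.007 -0.494 -0.869]]
```

View pics/8.png

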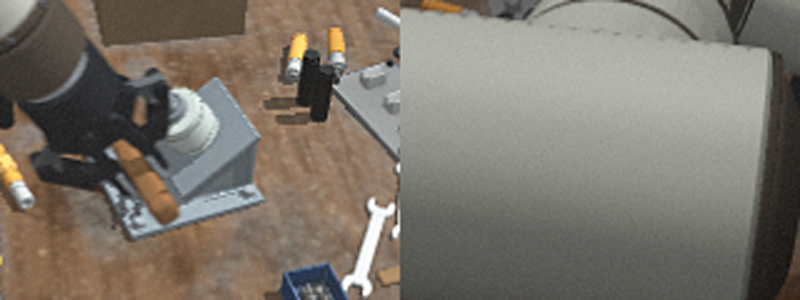

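Emit:
carry_out(slide=[[-0.05,0.027,0.003],[-0.1,0.054,0.006],[-0.15,0.08,0.009],[-0.2,0.107,0.012],[-0.25,0.134,0.015],[-0.262,0.14,0.016]], roll=[0,0,0,0,0,0], claw=[0,0,0,0,0,0])

```text
clock: 24.9
position: [351.2, 66.7, 322.2]
ee_rot: [0.773, -0.589, 0.135, -0.196]
contact_force: [-36.9, -0.1, -38.9]
gripper_width: 21.0
grasp_force: 60.2
```

Emit:
carry_out(slide=[[0,1.5,2.6],[0,1.5,2.6],[0,1.5,2.6],[0,1.5,2.6],[0,1.5,2.6]], roll=[0,0,0,0,0], claw=[0,0,0,0,0])

```text
clock: 25.52
position: [345.7, 45.0, 293.8]
ee_rot: [0.779, -0.592, 0.111, -0.173]
contact_force: [-0.5, 0.4, -1.6]
gripper_width: 20.7
grasp_force: 60.6
```

```bash
python3 st.py
```

```text
25.525 q [ 0.562 -0.04  -1.068  0.557 -0.16  -0.824] F [-0.5  0.4 -1.6] w 20.7 60.576138496398926
pos [345.7  45.  293.8] grasp [404.2  66.4 152.2]
[[ 0.275 -0.884  0.378]
 [-0.961 -0.24   0.138]
 [-0.032 -0.402 -0.915]]
```

Emit:
carry_out(slide=[[0,1.2,2.75],[0,1.2,2.75],[0,1.2,2.75]], roll=[0,0,0], claw=[0,0,0])

```text
clock: 25.9
position: [338.8, 37.4, 268.8]
ee_rot: [0.785, -0.594, 0.09, -0.152]
contact_force: [-0.1, 0.5, -0.9]
gripper_width: 20.5
grasp_force: 60.6
```

```bash
python3 st.py
```

```text
25.9 q [ 0.579  0.007 -1.068  0.419 -0.16  -0.706] F [-0.1  0.5 -0.9] w 20.5 60.59476017951965
pos [338.8  37.4 268.8] grasp [388.5  57.9 123.8]
[[ 0.279 -0.905  0.321]
 [-0.959 -0.249  0.132]
 [-0.04  -0.345 -0.938]]
```

```bash
python3 - <<'E'
from h import *
np.set_printoptions(precision=0,suppress=True)
for i in(0,1,2):
    f=np.load(f"q{i}.npz");p=dict(W=f["W"],mtx=f["mtx"],k1=float(f["k1"]),z_map=f["z"])
    X=np.array([depth(p,(u,v)) for v in range(0,420,2) for u in range(0,560,2) if p["z_map"][v,u]>0])
    if i==0: c=p["W"][:3,3]; 
    X=X[(X[:,0]>330)&(X[:,0]<560)&(X[:,1]<-90)&(X[:,1]>-350)&(X[:,2]>40)&(X[:,2]<200)]
    if len(X): print(i,len(X),X.min(0),X.max(0),np.percentile(X,[5,95],axis=0))
E
```

```text
0 3668 [ 330. -298.   40.] [ 447. -183.  132.] [[ 341. -285.   54.]
 [ 445. -193.  131.]]
1 636 [ 330. -297.   45.] [ 559. -164.  199.] [[ 337. -284.   86.]
 [ 554. -182.  177.]]
2 808 [ 330. -300.   40.] [ 560. -185.  199.] [[ 336. -295.   48.]
 [ 551. -201.  154.]]
```

Emit:
carry_out(slide=[[0.041,-0.044,-0.002],[0.082,-0.088,-0.004],[0.124,-0.13,-0.006],[0.166,-0.174,-0.008],[0.208,-0.155,-0.006],[0.25,-0.136,-0.004],[0.293,-0.117,-0.002],[0.293,-0.117,-0.002]], roll=[0,0,0,0,0,0,0,0], claw=[0,0,0,0,0,0,0,0])

```text
clock: 26.9
position: [525.0, -217.7, 298.3]
ee_rot: [0.784, -0.596, 0.089, -0.151]
contact_force: [-0.3, 0.2, -1.8]
gripper_width: 20.7
grasp_force: 60.6
```

```bash
python3 st.py 525.5 -215 179
```

```text
26.9 q [-0.161  0.351 -0.25  -0.289 -0.686  0.63 ] F [-0.3  0.2 -1.8] w 20.7 60.569740533828735
pos [ 525.  -217.7  298.3] grasp [ 574.5 -197.5  153.2]
[[ 0.274 -0.907  0.32 ]
 [-0.961 -0.244  0.131]
 [-0.04  -0.344 -0.938]]
shift [  2.  40. 113.]
```

Emit:
carry_out(slide=[[0.001,0.02,0.056],[0.002,0.036,0.1],[0.002,0.04,0.111],[0.002,0.04,0.113],[0.002,0.04,0.113]], roll=[0,0,0,0,0], claw=[0,0,0,0,0])

```text
clock: 27.52
position: [527.4, -211.5, 181.5]
ee_rot: [0.785, -0.593, 0.091, -0.153]
contact_force: [-0.4, -0.1, -1.3]
gripper_width: 20.7
grasp_force: 60.5
```

```bash
python3 st.py
```

```text
27.525 q [-0.162  0.517 -0.31  -0.414 -0.47   0.784] F [-0.4 -0.1 -1.3] w 20.7 60.4882550239563
pos [ 527.4 -211.5  181.5] grasp [ 577.6 -191.2   36.6]
[[ 0.28  -0.903  0.325]
 [-0.959 -0.25   0.131]
 [-0.038 -0.348 -0.937]]
```

Emit:
carry_out(slide=[[0,0.002,0.005],[0,0.002,0.006],[0,0.002,0.006],[0,0.002,0.006],[0,0.002,0.006]], roll=[0,0,0,0,0], claw=[0,0,0,0.036,0.036])

```text
clock: 28.15
position: [526.9, -211.4, 173.5]
ee_rot: [0.785, -0.594, 0.09, -0.152]
contact_force: [0.7, 0.6, 0.5]
gripper_width: 36.1
grasp_force: 0.5
```

```bash
python3 st.py
```

```text
28.15 q [-0.163  0.529 -0.312 -0.424 -0.459  0.795] F [0.7 0.6 0.5] w 36.1 0.4580272547900677
pos [ 526.9 -211.4  173.5] grasp [ 576.8 -191.1   28.5]
[[ 0.279 -0.905  0.322]
 [-0.96  -0.249  0.132]
 [-0.039 -0.346 -0.937]]
```

Emit:
carry_out(slide=[[0,0,-0.05],[0,0,-0.1],[-0.04,-0.025,-0.109],[-0.09,-0.058,-0.109],[-0.14,-0.09,-0.109],[-0.19,-0.122,-0.109],[-0.24,-0.153,-0.109],[-0.259,-0.165,-0.109]], roll=[0,0,-10,-20,-30,-40,-50,-60], claw=[0.04,0.085,0.085,0.085,0.085,0.085,0.085,0.085])

```text
clock: 29.15
position: [569.1, 66.7, 343.5]
ee_rot: [0.977, -0.117, 0.154, -0.087]
contact_force: [-0.3, -0.4, 0.3]
gripper_width: 84.9
grasp_force: 0.0
```

Emit:
carry_out(slide=[[0,0,0],[0,0,0],[0,0,0]], roll=[-10,-20,-30], claw=[0.085,0.085,0.085])

```text
clock: 29.52
position: [568.5, 63.9, 342.5]
ee_rot: [0.975, 0.138, 0.171, -0.044]
contact_force: [0.1, -0.5, -0.2]
gripper_width: 84.7
grasp_force: 0.0
```

```bash
python3 st.py 603.8 78.5 239.8; cat > g.py <<'E'
from h import *
np.set_printoptions(precision=1,suppress=True)
p=shot("wrist");P=shot("side")
eye=[("axle_end",np.array([649.5-20*.964,97.8-20*.267,129.3])),("whitetop",np.array([649.5-2.1*.964,97.8-.6,103.9]))]
for n,x in eye: print(n,proj(p,x),proj(P,x))
for t in ("pick_tip","pick_grip"):
    r=place_of(P,t)
    if r: print(t,np.array(r[0]["at"]),r[0]["conf"],depth(P,r[0]["at"]))
a=cv2.resize(p["img"],(560,420));b=P["img"][160:340,220:400]
cv2.imwrite("pics/9.png",cv2.cvtColor(np.hstack([cv2.resize(a,(420,315)),cv2.resize(b,(315,315),interpolation=cv2.INTER_CUBIC)]),cv2.COLOR_RGB2BGR))
E
python3 g.py
```

```text
29.525 q [ 0.395  0.29  -0.325  0.003 -0.602  1.455] F [ 0.1 -0.5 -0.2] w 84.7 0.0
pos [568.5  63.9 342.5] grasp [618.1  84.4 197.4]
[[ 0.904  0.284  0.321]
 [ 0.254 -0.958  0.132]
 [ 0.345 -0.038 -0.938]]
shift [  0.  -0. 110.]
axle_end [282.2 244.2] [303.8 188.3]
whitetop [284.2 218.7] [309.5 193.9]
pick_tip [283.7 271.1] 0.85 [555.1 -97.5  27.5]
pick_grip [301.9 305.3] 0.96 [ 585.  -203.5   28.1]
```

View pics/9.png

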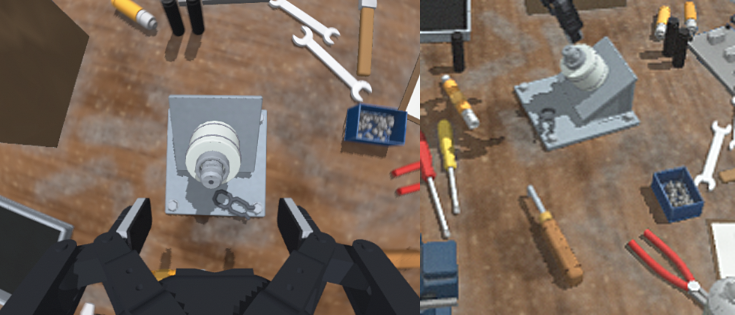

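Emit:
carry_out(slide=[[0,0,0.04],[0,0,0.08],[0,0,0.103],[0,0,0.11],[0,0,0.11],[0,0,0.11],[0,0,0.11],[0,0,0.11]], roll=[0,0,0,0,0,0,0,0], claw=[0.085,0.085,0.085,0.085,0.085,0.0,0.0,0.0])

```text
clock: 30.72
position: [603.9, 78.5, 241.7]
ee_rot: [0.975, 0.135, 0.172, -0.044]
contact_force: [-3.6, 0.3, 4.4]
gripper_width: 59.0
grasp_force: 62.8
```

```bash
python3 st.py
```

```text
30.725 q [ 0.395  0.467 -0.348  0.004 -0.397  1.448] F [-3.6  0.3  4.4] w 59.0 62.75629822863266
pos [603.9  78.5 241.7] grasp [653.9  99.1  96.8]
[[ 0.904  0.279  0.324]
 [ 0.248 -0.959  0.133]
 [ 0.348 -0.04  -0.937]]
```

Emit:
carry_out(slide=[[-0.004,-0.0006,-0.0145],[-0.0086,-0.0014,-0.033],[-0.0134,-0.0021,-0.051],[-0.0182,-0.0029,-0.07],[-0.023,-0.0036,-0.088],[-0.0278,-0.0044,-0.106]], roll=[0,0,0,0,0,0], claw=[0,0,0,0,0,0])

```text
clock: 31.48
position: [541.9, 60.8, 329.6]
ee_rot: [0.975, 0.135, 0.169, -0.044]
contact_force: [0.3, -0.8, -2.7]
gripper_width: 58.8
grasp_force: 65.5
```

```bash
python3 st.py
```

```text
31.475 q [ 0.411  0.262 -0.407  0.013 -0.551  1.425] F [ 0.3 -0.8 -2.7] w 58.8 65.48606953583658
pos [541.9  60.8 329.6] grasp [591.1  81.1 184.4]
[[ 0.906  0.278  0.318]
 [ 0.248 -0.96   0.131]
 [ 0.342 -0.04  -0.939]]
```

Emit:
carry_out(slide=[[-0.01,-0.03,-0.01],[-0.022,-0.07,-0.01],[-0.036,-0.115,-0.01],[-0.05,-0.16,-0.01],[-0.062,-0.205,-0.005],[-0.075,-0.25,0],[-0.087,-0.29,0.005],[-0.096,-0.326,0.011]], roll=[10,20,30,41,51,61,72,82], claw=[0,0,0,0,0,0,0,0])

```text
clock: 32.48
position: [382.1, 328.8, 304.2]
ee_rot: [0.903, -0.392, 0.123, -0.125]
contact_force: [1.1, -0.6, -2.7]
gripper_width: 58.6
grasp_force: 65.6
```

Emit:
carry_out(slide=[[0,0,0],[0,0,0],[0,0,0],[0,0,0],[0,0,0],[0,0,0],[0,0,0],[0,0,0]], roll=[10,20,30,41,51,61,72,82], claw=[0,0,0,0,0,0,0,0])

```text
clock: 33.48
position: [383.0, 327.8, 304.2]
ee_rot: [-0.423, 0.889, -0.011, 0.175]
contact_force: [0.8, 0.3, -3.2]
gripper_width: 58.7
grasp_force: 65.6
```

```bash
python3 st.py 368 350.5 193; cat > i.py <<'E'
from h import *
np.set_printoptions(precision=1,suppress=True)
s=read_state();M=R.from_quat(s['ee_rot']).as_matrix()
c=s['position']+M@np.array([9.7,1.5,191.9]);a=M@np.array([-.253,-.04,-.967]);print('base',c,'axis',a.round(3))
P={n:shot(n) for n in("scene","side")}
ims=[]
for n,p in P.items():
    print(n,proj(p,c),proj(p,c+60*a/np.linalg.norm(a)))
    for t in ("tray_floor","roller"):
        r=place_of(p,t)
        if r: print(t,np.array(r[0]["at"]),r[0]["conf"],onz(p,r[0]["at"],6))
    u,v=(146,255) if n=="scene" else (226,170)
    ims.append(cv2.resize(p["img"][v-80:v+80,u-80:u+80],(400,400),interpolation=cv2.INTER_CUBIC))
cv2.imwrite("pics/10.png",cv2.cvtColor(np.hstack(ims),cv2.COLOR_RGB2BGR))
E
python3 i.py
```

```text
33.475 q [ 1.033  0.225 -0.715  0.563 -0.403 -2.211] F [ 0.8  0.3 -3.2] w 58.7 65.64931304426864
pos [383.  327.8 304.2] grasp [432.5 347.6 159. ]
[[-0.58  -0.749  0.32 ]
 [-0.756  0.641  0.128]
 [-0.302 -0.168 -0.939]]
shift [ 25.  44. 103.]
base [437.7 346.  120.9] axis [-0.1  0.   1. ]
scene [149.7 232.7] [142.1 219.7]
tray_floor [285.2 223.8] 0.5 [600.5  52.8   6. ]
side [228.8 141.6] [224.6 124.7]
tray_floor [224.9 167.1] 0.92 [417.2 370.4   6. ]
roller [229.4 137.8] 0.57 [436.2 540.5   6. ]
```

View pics/10.png

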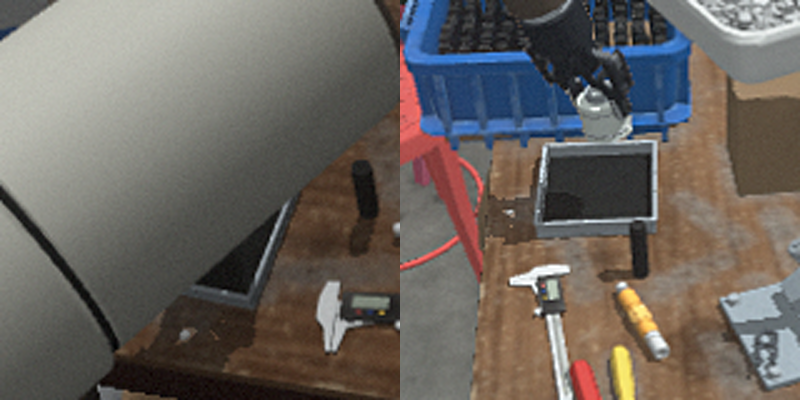

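Emit:
carry_out(slide=[[0.004,0.014,0.018],[0.008,0.026,0.036],[0.01,0.036,0.049],[0.01,0.036,0.049]], roll=[6,12,19,19], claw=[0,0,0,0])

```text
clock: 34.28
position: [365.8, 349.9, 247.7]
ee_rot: [-0.275, 0.946, 0.017, 0.174]
contact_force: [-0.0, -0.5, -2.7]
gripper_width: 58.8
grasp_force: 65.6
```

```bash
python3 st.py 366 349.5 193; python3 -c "
from h import *
s=read_state();M=R.from_quat(s['ee_rot']).as_matrix();print('base',(s['position']+M@np.array([9.7,1.5,191.9])).round(1),(M@np.array([-.253,-.04,-.967])).round(3))"
```

```text
34.275 q [ 0.946  0.302 -0.879  1.122 -0.206 -3.037] F [-0.  -0.5 -2.7] w 58.8 65.6440950371325
pos [365.8 349.9 247.7] grasp [415.1 369.7 102.4]
[[-0.789 -0.526  0.319]
 [-0.514  0.848  0.128]
 [-0.338 -0.063 -0.939]]
shift [19.  3. 51.]
base [418.5 370.7  64.1] [-0.088 -0.027  0.996]
```

```bash
cat > kk.py <<'E'
import numpy as np,ast
from scipy.optimize import least_squares
from scipy.spatial.transform import Rotation as R
L=np.array([ast.literal_eval(l) for l in open('log.txt')])
def fk(k,q,s4=1,s6=1):
    a1,d1,L2,a3,L4,d6,off,ox,oy=k
    p=q[1]-q[2]; B=R.from_euler('z',q[0]+off)
    w=np.array([a1+L2*np.sin(q[1])+a3*np.sin(p)+L4*np.cos(p),0,d1+L2*np.cos(q[1])+a3*np.cos(p)-L4*np.sin(p)])
    A=B*R.from_euler('y',p)*R.from_euler('x',s4*q[3])*R.from_euler('y',-q[4])*R.from_euler('x',s6*q[5])
    return B.apply(w)+[ox,oy,0]+d6*A.apply([1,0,0]),A
best=None
for s4 in(1,-1):
    f=least_squares(lambda k:np.concatenate([fk(k,l[:6],s4)[0]-l[6:] for l in L]),[50,300,400,20,400,80,-.26,0,0],x_scale=[100]*6+[.1,10,10],loss='soft_l1')
    if best is None or f.cost<best[1].cost: best=(s4,f)
s4,f=best
K=f.x
if __name__=="__main__": print(len(L),s4,f.cost,K.round(2),np.abs(f.fun).max())
E
python3 kk.py; cat > ik.py <<'E'
from kk import *
from h import read_state
s=read_state();M=R.from_quat(s['ee_rot']);q0=s['joints']
# tool frame vs model frame constant
for s6 in (1,-1):
    A=fk(K,q0,s4,s6)[1];C=A.inv()*M; print(s6,C.as_rotvec().round(3))
    if s6==1: C1=C
lo=np.array([-3.1,-1.2,-1.06,-3.1,-2.95,-3.07]);hi=np.array([3.1,2.05,1.4,2.03,-.17,3.07])
def ik(pos,Rt,s6=1,seeds=(q0,)):
    def e(q):
        x,A=fk(K,q,s4,s6); return np.r_[(x-pos)/100,((A*C1).inv()*Rt).as_rotvec()*3]
    b=None
    for sd in seeds:
        r=least_squares(e,np.clip(sd,lo+.01,hi-.01),bounds=(lo,hi))
        if b is None or r.cost<b.cost:b=r
    return b
if __name__=="__main__":
    np.set_printoptions(precision=2,suppress=True)
    print(ik(s['position'],M).x,q0)
    for dr in (0,-10,-20,-30,-45,-60):
        Rt=M*R.from_euler('z',dr,degrees=True);a=Rt.apply([-.253,-.04,-.967])
        for bx,by in((420,371),(445,371),(445,400),(420,400),(450,340)):
            T=np.array([bx,by,9.5])-Rt.apply([9.7,1.5,191.9]);r=ik(T,Rt);print(dr,bx,by,'cost',round(r.cost,4),r.x,'lean',round(np.degrees(np.arccos(a[2])),1))
E
python3 ik.py
```

```text
29 -1 1668.2681659854638 [ 8.3180e+01  1.7952e+02  5.0135e+02 -4.3300e+00  4.1840e+02  8.9260e+01
 -3.0000e-01 -3.0660e+01  3.0690e+01] 91.83635131050372
1 [-1.645  1.008 -1.503]
-1 [-1.497  1.124 -1.348]
[ 1.04  0.32 -0.67  1.01 -0.33 -3.07] [ 0.95  0.3  -0.88  1.12 -0.21 -3.04]
0 420 371 cost 0.0218 [ 1.02  0.42 -0.67  1.03 -0.28 -3.07] lean 5.1
0 445 371 cost 0.0363 [ 0.99  0.45 -0.63  1.05 -0.27 -3.07] lean 5.1
0 445 400 cost 0.0425 [ 1.03  0.47 -0.59  1.01 -0.3  -3.07] lean 5.1
0 420 400 cost 0.0264 [ 1.06  0.44 -0.63  0.99 -0.3  -3.07] lean 5.1
0 450 340 cost 0.0337 [ 0.93  0.43 -0.67  1.11 -0.24 -3.07] lean 5.1
-10 420 371 cost 0.0339 [ 1.02  0.42 -0.68  1.2  -0.26 -3.07] lean 6.1
-10 445 371 cost 0.0506 [ 0.99  0.45 -0.65  1.23 -0.25 -3.07] lean 6.1
-10 445 400 cost 0.0618 [ 1.03  0.47 -0.6   1.19 -0.27 -3.07] lean 6.1
-10 420 400 cost 0.0428 [ 1.07  0.45 -0.64  1.16 -0.28 -3.07] lean 6.1
-10 450 340 cost 0.0439 [ 0.93  0.43 -0.68  1.28 -0.22 -3.07] lean 6.1
-20 420 371 cost 0.0459 [ 1.02  0.43 -0.69  1.37 -0.24 -3.07] lean 8.1
-20 445 371 cost 0.0638 [ 0.99  0.45 -0.66  1.4 
[... 609 characters left out ...]
.0716 [ 1.02  0.44 -0.72  1.81 -0.2  -3.07] lean 14.4
-45 445 371 cost 0.0886 [ 0.98  0.46 -0.68  1.84 -0.18 -3.07] lean 14.4
-45 445 400 cost 0.1158 [ 1.03  0.48 -0.64  1.8  -0.2  -3.07] lean 14.4
-45 420 400 cost 0.0959 [ 1.06  0.46 -0.68  1.77 -0.21 -3.07] lean 14.4
-45 450 340 cost 0.068 [ 0.93  0.44 -0.71  1.89 -0.17 -3.07] lean 14.4
-60 420 371 cost 0.0895 [ 1.03  0.44 -0.73  2.03 -0.19 -3.07] lean 18.2
-60 445 371 cost 0.1179 [ 1.    0.46 -0.69  2.03 -0.17 -3.07] lean 18.2
-60 445 400 cost 0.1342 [ 1.03  0.48 -0.65  2.03 -0.17 -3.07] lean 18.2
-60 420 400 cost 0.1122 [ 1.06  0.46 -0.69  2.03 -0.18 -3.07] lean 18.2
-60 450 340 cost 0.1272 [ 0.96  0.44 -0.72  2.03 -0.17 -3.07] lean 18.2
```

```bash
cat > kk.py <<'E'
import numpy as np,ast
from scipy.optimize import least_squares
from scipy.spatial.transform import Rotation as R
L=np.array([ast.literal_eval(l) for l in open('log.txt')])
def fk(k,q,s=(1,1)):
    a1,d1,L2,a3,L4,d6,off,ly,l4y,l4z,l5y,l5z=k
    p=q[1]-q[2]; B=R.from_euler('z',q[0]+off)
    w=np.array([a1+L2*np.sin(q[1])+a3*np.sin(p)+L4*np.cos(p),ly,d1+L2*np.cos(q[1])+a3*np.cos(p)-L4*np.sin(p)])
    A4=B*R.from_euler('y',p)*R.from_euler('x',s[0]*q[3]); A5=A4*R.from_euler('y',-q[4])
    return B.apply(w)+A4.apply([0,l4y,l4z])+A5.apply([d6,l5y,l5z]),A5*R.from_euler('x',s[1]*q[5])
def fit(s):
    return least_squares(lambda k:np.concatenate([fk(k,l[:6],s)[0]-l[6:] for l in L]),[50,300,450,0,420,90,0,-155,0,0,0,0],x_scale=[100]*6+[.1]+[50]*5)
F=[((a,1),fit((a,1))) for a in(1,-1)]
s,f=min(F,key=lambda t:t[1].cost);K=f.x
if __name__=="__main__": 
    for s,f in F: print(s,f.cost.round(1),f.x.round(2),np.abs(f.fun).max().round(1))
    from h import read_state
E
python3 kk.py
```

```text
(1, 1) 11349.7 [ 4.90500e+01  1.41730e+02  5.50110e+02 -1.16000e+01  4.15800e+02
  8.73700e+01 -8.00000e-02 -2.21270e+02  4.26399e+03  1.16800e+01
 -4.13814e+03 -1.82700e+01] 73.7
(-1, 1) 0.0 [ -0.   160.6  564.9    0.   421.8  124.3    0.    -0.   -89.72  -0.
 -70.08   0.  ] 0.0
```

```bash
cat > ik.py <<'E'
from kk import *
from h import read_state
np.set_printoptions(precision=2,suppress=True)
s0=(-1,-1)
st=read_state();M=R.from_quat(st['ee_rot']);q0=st['joints']
C=fk(K,q0,s0)[1].inv()*M; print('C',C.as_rotvec().round(3))
lo=np.array([-3.13,-1.2,-1.06,-3.14,-2.98,-3.09]);hi=np.array([3.13,2.05,1.4,2.04,-.165,3.09])
def ik(pos,Rt,sd=q0):
    def e(q):
        x,A=fk(K,q,s0); return np.r_[(x-pos)/100,((A*C).inv()*Rt).as_rotvec()*3]
    return least_squares(e,np.clip(sd,lo+.005,hi-.005),bounds=(lo,hi))
if __name__=="__main__":
    res=[]
    for dr in (0,-8,-16,-24,-32):
        Rt=M*R.from_euler('z',dr,degrees=True);a=Rt.apply([-.253,-.04,-.967])
        for bx in (390,420,450):
            for by in (330,350,371,390,410):
                o=[];sd=q0
                for z in (64,40,20,9.5):
                    T=np.array([bx,by,z])-Rt.apply([9.7,1.5,191.9]);r=ik(T,Rt,sd);sd=r.x;o.append(r.cost)
                if o[-1]<1e-3 : print(dr,bx,by,np.array(o),r.x,'lean',round(np.degrees(np.arccos(a[2]/np.linalg.norm(a))),1))
    T=np.array([420,371,9.5])-M.apply([9.7,1.5,191.9]);r=ik(T,M);print(r.cost,r.x,(fk(K,r.x,s0)[0]-T))
E
python3 ik.py
```

```text
C [-1.21  1.21 -1.21]
0.03133522643052998 [ 0.91  0.38 -0.89  1.2  -0.17 -3.09] [ 3.75  3.41 12.35]
```

```bash
cat > sim.py <<'E'
from ik import *
lo=np.array([-3.14,-1.21,-1.07,-3.16,-2.99,-3.1])+.002;hi=np.array([3.14,2.06,1.41,2.05,-.16,3.1])-.002
Q=q0
def step(pos,Rt,sd):
    def e(q):
        x,A=fk(K,q,s0); return np.r_[(x-pos)/1000,((A*C).inv()*Rt).as_rotvec()]
    return least_squares(e,np.clip(sd,lo+1e-3,hi-1e-3),bounds=(lo,hi)).x
def info(q):
    x,A=fk(K,q,s0);T=A*C;b=x+T.apply([9.7,1.5,191.9]);a=T.apply([-.253,-.04,-.967]);a/=np.linalg.norm(a)
    low=b[2]-30*np.hypot(a[0],a[1]);return b,np.degrees(np.arccos(a[2])),low
p0=st['position']
for dr in(0,-10,-20,-30):
  for dz in(-55,-75,-95,-120,-150):
    for dx,dy in((0,0),(0,40),(0,-40),(40,0),(-40,0)):
        Rt=M*R.from_euler('z',dr,degrees=True);q=q0
        for k in np.linspace(.25,1,4): q=step(p0+k*np.array([dx,dy,dz]),M*R.from_euler('z',dr*k,degrees=True),q)
        b,l,low=info(q)
        if 3<low<9 and abs(b[0]-420)<30 and abs(b[1]-371)<30: print(dr,(dx,dy,dz),'base',b.round(0),'lean',round(l,1),'low',round(low,1),q)
E
python3 sim.py
```

```text
C [-1.21  1.21 -1.21]
0 (0, 0, -150) base [446. 397.   9.] lean 2.4 low 7.5 [ 0.89  0.45 -0.81  1.23 -0.16 -3.1 ]
-20 (0, 0, -120) base [429. 392.   9.] lean 8.7 low 4.8 [ 0.8   0.43 -0.87  1.66 -0.16 -3.1 ]
-20 (0, -40, -150) base [432. 363.   8.] lean 9.3 low 3.4 [ 0.75  0.41 -0.9   1.71 -0.16 -3.1 ]
-20 (-40, 0, -150) base [400. 394.   8.] lean 7.9 low 4.3 [ 0.86  0.41 -0.9   1.61 -0.16 -3.1 ]
-30 (0, 0, -75) base [416. 384.  14.] lean 12.0 low 7.9 [ 0.75  0.4  -0.9   1.89 -0.16 -3.1 ]
-30 (0, -40, -95) base [417. 354.  15.] lean 12.6 low 8.3 [ 0.69  0.38 -0.94  1.94 -0.16 -3.1 ]
-30 (-40, 0, -120) base [391. 387.   9.] lean 11.1 low 3.2 [ 0.8   0.39 -0.93  1.84 -0.16 -3.1 ]
```

Emit:
carry_out(slide=[[0.017,0,0.026],[0.033,0,0.052],[0.05,0.001,0.078],[0.05,0.001,0.078]], roll=[0,0,0,0], claw=[0,0,0,0])

```text
clock: 34.78
position: [373.1, 354.3, 203.6]
ee_rot: [-0.277, 0.951, 0.007, 0.139]
contact_force: [-0.2, -0.1, -2.8]
gripper_width: 58.7
grasp_force: 66.1
```

```bash
python3 st.py; cat > sim2.py <<'E'
from ik import *
exec(open('sim.py').read().split("p0=st")[0].split("Q=q0")[1].join(["lo=np.array([-3.14,-1.21,-1.07,-3.16,-2.99,-3.1])+.002;hi=np.array([3.14,2.06,1.41,2.05,-.16,3.1])-.002\n",""]))
p0=st['position'];print('now',info(q0))
for dz in(-20,-30,-40,-55,-70,-85):
    for dx,dy in((0,0),(-30,-30)):
        d=np.array([dx,dy,dz]);b,l,low=info(step(p0+d,M,q0));print(d,'tool',M.inv().apply(d).round(0),'base',b.round(0),'lean',round(l,1),'low',round(low,1))
E
python3 sim2.py
```

```text
34.775 q [ 0.906  0.389 -0.886  1.209 -0.16  -3.096] F [-0.2 -0.1 -2.8] w 58.7 66.14090919261798
pos [373.1 354.3 203.6] grasp [413.5 368.4  54.9]
[[-0.807 -0.529  0.261]
 [-0.525  0.846  0.091]
 [-0.269 -0.063 -0.961]]
C [-1.21  1.21 -1.21]
now (array([414.63, 367.95,  16.48]), np.float64(1.6691337188600996), np.float64(15.604895447554231))
[  0   0 -20] tool [ 5.  1. 19.] base [417. 372.  10.] lean 1.6 low 9.5
[-30 -30 -20] tool [45. -8.  9.] base [389. 344.  23.] lean 1.5 low 21.8
[  0   0 -30] tool [ 8.  2. 29.] base [418. 374.   7.] lean 1.6 low 6.2
[-30 -30 -30] tool [48. -8. 18.] base [390. 346.  20.] lean 1.5 low 19.0
[  0   0 -40] tool [11.  3. 38.] base [419. 377.   4.] lean 1.6 low 2.8
[-30 -30 -40] tool [51. -7. 28.] base [391. 348.  17.] lean 1.6 low 16.1
[  0   0 -55] tool [15.  3. 53.] base [422. 380.  -2.] lean 1.7 low -2.6
[-30 -30 -55] tool [55. -6. 42.] base [393. 351.  12.] lean 1.7 low 11.5
[  0   0 -70] tool [19.  4. 67.] base [424. 384.  -7.] lean 1.8 low -8.2
[-30 -30 -70] tool [59. -5. 57.] base [395. 354.   8.] lean 1.9 low 6.7
[  0   0 -85] tool [23.  5. 82.] base [427. 388. -13.] lean 2.0 low -14.2
[-30 -30 -85] tool [63. -4. 71.] base [398. 358.   3.] lean 2.1 low 1.6
```

Emit:
carry_out(slide=[[0.003,0.0005,0.01],[0.005,0.001,0.02],[0.007,0.002,0.026],[0.007,0.002,0.026]], roll=[0,0,0,0], claw=[0,0,0,0])

```text
clock: 35.28
position: [379.4, 361.1, 194.8]
ee_rot: [-0.276, 0.952, 0.003, 0.136]
contact_force: [-5.7, -8.9, 23.4]
gripper_width: 59.3
grasp_force: 69.3
```

```bash
python3 st.py; python3 sim2.py
```

```text
35.275 q [ 0.907  0.417 -0.868  1.204 -0.164 -3.096] F [-5.7 -8.9 23.4] w 59.3 69.31735671591014
pos [379.4 361.1 194.8] grasp [419.2 373.6  45.9]
[[-0.811 -0.525  0.257]
 [-0.524  0.848  0.081]
 [-0.26  -0.069 -0.963]]
C [-1.21  1.21 -1.21]
now (array([420.08, 372.79,   7.41]), np.float64(1.743610891258526), np.float64(6.493486590325623))
[  0   0 -20] tool [ 5.  1. 19.] base [423. 377.   0.] lean 1.7 low -0.5
[-30 -30 -20] tool [45. -8.  9.] base [396. 348.  13.] lean 1.7 low 12.5
[  0   0 -30] tool [ 8.  2. 29.] base [425. 379.  -3.] lean 1.8 low -4.0
[-30 -30 -30] tool [48. -8. 19.] base [397. 350.  10.] lean 1.8 low 9.4
[  0   0 -40] tool [10.  3. 39.] base [426. 381.  -7.] lean 1.9 low -7.7
[-30 -30 -40] tool [50. -7. 28.] base [398. 353.   7.] lean 1.9 low 6.3
[  0   0 -55] tool [14.  4. 53.] base [429. 385. -12.] lean 2.0 low -13.4
[-30 -30 -55] tool [54. -6. 43.] base [401. 356.   2.] lean 2.1 low 1.3
[  0   0 -70] tool [18.  5. 67.] base [431. 389. -18.] lean 2.2 low -19.4
[-30 -30 -70] tool [58. -5. 57.] base [403. 360.  -3.] lean 2.3 low -3.9
[  0   0 -85] tool [22.  6. 82.] base [434. 393. -25.] lean 2.4 low -25.8
[-30 -30 -85] tool [62. -4. 72.] base [405. 364.  -8.] lean 2.6 low -9.5
```

Emit:
carry_out(slide=[[0,0,0],[0,0,0],[0,0,0],[0,0,0]], roll=[0,0,0,0], claw=[0.064,0.072,0.085,0.085])

```text
clock: 35.78
position: [378.3, 360.9, 190.1]
ee_rot: [-0.277, 0.952, 0.002, 0.131]
contact_force: [-0.7, 0.2, -0.6]
gripper_width: 85.2
grasp_force: 0.0
```

Emit:
carry_out(slide=[[0,0,-0.015],[0,0,-0.04],[0,0,-0.08],[0,0,-0.12],[0,0,-0.17]], roll=[0,0,0,0,0], claw=[0.085,0.085,0.085,0.085,0.085])

```text
clock: 36.4
position: [335.3, 347.8, 355.0]
ee_rot: [-0.277, 0.952, 0.001, 0.131]
contact_force: [0.8, 0.4, 0.2]
gripper_width: 85.0
grasp_force: 0.0
```

```bash
python3 st.py; python3 - <<'E'
from h import *
np.set_printoptions(precision=1,suppress=True)
p=shot("wrist");P=shot("side")
for n,q in(("w",p),("s",P)):
    for t in ("roller","clip","pick_grip","pick_tip"):
        r=place_of(q,t)
        if r: print(n,t,np.array(r[0]["at"]),r[0]["conf"],depth(q,r[0]["at"]))
X=np.array([depth(p,(u,v)) for v in range(0,420,2) for u in range(0,560,2) if p["z_map"][v,u]>0])
m=(abs(X[:,0]-420)<70)&(abs(X[:,1]-372)<75)&(X[:,2]>25)&(X[:,2]<100);print(m.sum(),X[m].mean(0),X[m].max(0),X[m].min(0),np.histogram(X[m][:,2],bins=8))
a=cv2.resize(p["img"],(420,315));b=P["img"][110:350,190:430]
cv2.imwrite("pics/11.png",cv2.cvtColor(np.hstack([a,cv2.resize(b,(315,315),interpolation=cv2.INTER_CUBIC)]),cv2.COLOR_RGB2BGR))
E
```

```text
36.4 q [ 1.178  0.145 -0.586  0.318 -0.696 -2.412] F [0.8 0.4 0.2] w 85.0 0.0
pos [335.3 347.8 355. ] grasp [373.6 359.4 205.6]
[[-0.812 -0.528  0.248]
 [-0.527  0.846  0.075]
 [-0.249 -0.07  -0.966]]
w roller [287.7 180.9] 0.7 [397.9 363.6  52.6]
w pick_tip [ 28.7 205. ] 0.58 [641.3 106.6   8. ]
s roller [227.1 165.4] 0.75 [425.7 347.3  29.7]
s clip [295.9 231.4] 0.62 [605.3  43.3  18.9]
s pick_grip [302.4 305.9] 0.88 [ 585.9 -205.3   28.1]
s pick_tip [282.9 268.2] 0.62 [554.5 -85.2  23.9]
743 [413.4 369.5  51. ] [449.1 401.3  66. ] [389.9 342.3  25.1] (array([ 38,  39,  36,  57,  52, 350,  45, 126]), array([25.1, 30.2, 35.3, 40.4, 45.5, 50.6, 55.8, 60.9, 66. ]))
```

View pics/11.png

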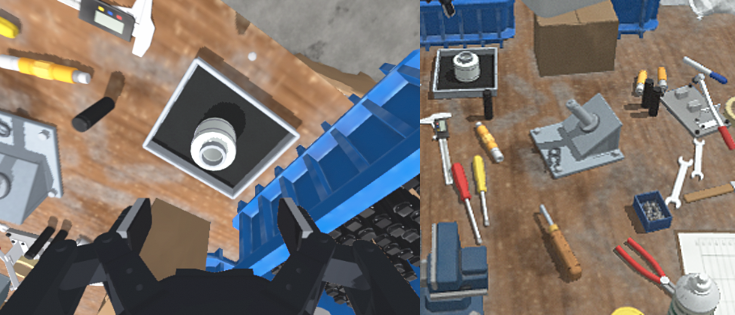

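The picture shows the roller standing hub-up in the tray at about (213,145). The axle is bare, the clip lies on the bracket's base, the pick lies flat, and the other parts are where they were.

```bash
python3 -c "
from bench import *
print(job_done())"
```

```text
the job is handed in; nothing more can be done
None
```

The job is handed in at about 37 s of the 58 s allowed: I hooked the clip off with the pick held an estimated 6–8° off square (the arm could only be tilted indirectly, so it was not exact), laid the pick flat on the bench, and stood the roller hub up in the tray.

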